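# Set the analyser's transport lock

## Task

The chemistry analyser is going to another bench, so lock its carriage: slide the forked keeper on its sloping deck fully open, take the transport pin (round knob on a broad round flange) from the accessory block and, holding it square to the deck, enter it in the slot. Feel gently along the slot for the hole in the carriage hidden below until the tip drops in, press the pin fully home so that its flange sits on the deck, and slide the keeper fully shut over the flange. Never force the pin against the analyser, and leave everything else where it stands.

Things in the scene. Friction and masses are not known exactly. Their poses are not given: they have to be found in the camera images.
- analyser: Benchtop analyser, fixed: 360 deep (x) x 400 wide (y) x 181 high, blue skirt, beige housing. Origin: centre of its underside; x runs from its front (facing the robot) to its rear, z up. The front 210 mm of its top is a deck sloping 30 degrees down to the 60 high front edge; the rest is flat, 181 high. Screen and keypad are on the deck's left (+y), the transport lock right of them.
- lock_plate: The sloping deck of the analyser, a 5 mm plate, fixed. Origin: centre of the lock slot on the deck's outer face. z: square out of the deck (30 degrees from vertical, leaning towards the robot); x: up the slope; y: along the slot, to the left. Two rails that guide the keeper, 11 high, stand on the deck at x = +-18 to +-27, from y = -32 to -152.
- slot (a point): Same point and axes as lock_plate: centre of the slot, 44 long (y), 16 wide (x), through the deck. A black sprung light shutter closes it from behind; the pin pushes it aside (under 1 N). 26 mm below the deck's face lies the flat carriage, parallel to it, with one countersunk hole, 12.5 dia., at x = 0, anywhere from y = -13 to +13: hidden, to be felt. 8 N sideways shifts the carriage.
- keeper (a joint): Slide of the keeper, m: 0 = fully shut, 0.055 = fully open (moved along lock_plate -y). It takes about 3 N and stays where it is left. The keeper is a steel plate, 40 wide, 3 thick, its underside 5.5 above the deck. Shut, its fork goes over the flange of a pin that is home; a flange not home blocks it, and the pin cannot go home while the fork stands over the slot.
- keeper_tab (a point): Middle of the top edge of the keeper's upright finger tab, 28 (x) x 10 (y) x 22 high, ribbed, standing on the keeper plate; its top is 30.5 above the deck. It is 65 mm from the slot's centre towards -y when shut, 120 when open. Axes parallel to lock_plate's.
- fork_tips (a point): Midway between the tips of the keeper's fork: two prongs 10 wide, 20 apart, 59 long, on either side of the slot's centre line, tips towards +y. At lock_plate y = +24 when shut, -31 when fully open. Axes parallel to lock_plate's.
- block: Grey plastic accessory block, 170 (x) x 60 (y) x 62 high, fixed. Origin: centre of its underside. Three upright 12 mm holes, 58 deep, on its long centre line at x = -50, 0, +50 hold three steel tools, each hanging by its collar; which is where varies.
- pin: The transport pin, bare steel, about 90 g: shank 10 dia., 54 long with a 3 mm tapered tip; broad round flange 26 dia., 4 thick; above it a round ribbed knob 16 dia., 38 tall (4 to 42 above the origin). Origin: centre of the flange's underside; z along the axis towards the knob. Stands upright in a hole of the block, flange on its top. More than 40 N on the pin would bend the analyser's carriage.
- pin_tip (a point): The pin's tip, 54 below the pin's origin on its axis.
- square_key: Not wanted: steel tool with a square collar and 12 mm square head, 34 tall, in the block. Origin: collar's underside.
- ball_probe: Not wanted: thin steel probe with a conical collar and a 20 mm ball on top, 38 tall, in the block. Origin: collar's underside.
- reagent: Bystander: closed reagent bottle, 56 dia., 120 high, standing right of the block. Origin: centre of its underside.
- tweezers: Bystander: steel tweezers 120 long lying on the bench in front of the analyser.
- marker: Bystander: marker pen 135 long lying on the bench in front of the analyser.
Things that resemble listed ones, but are neither listed nor needed, are in the scene too. What is shaped like the pin but blue or yellow is not meant.

How it is judged:
By the outcome, as a careful person would: the job done as asked, in the order asked, and still so for the second after the job is handed in, with the robot touching nothing.
It also fails if it takes over 72 s, if anything falls off the work surface, if the arm or the gripper's body presses on something with over 40 N, if the wrist force passes 120 N, or if a joint passes its speed limit or range.

## Robot

A 7-joint arm with a two-finger parallel gripper is mounted at the origin on the work surface. World frame = base frame: x ahead of the robot, y to its left, z up, the work surface at z = 0. Lengths are in m, angles in rad, forces in N, time in s.
With the tool pointing down it reaches from about 0.425 to 0.925 m from the base axis. Payload 6.8 kg.
Tool frame: the origin (TCP) lies between the finger pads; the fingertips stand 19 mm ahead of it and the grasp point (between the pads) is the TCP (bot.tip_extent is the distance from the TCP to the fingertips, in m); z points along the fingers, y is the line along which they close (so a half turn about z gives the same grasp; the last joint's range is limited). The gripper opens to 88 mm and grips with 3 to 60 N. Pads are 20 mm wide; open, the fingers measure 115 mm over their backs; the gripper's body (75 mm by 178 mm) begins 61 mm behind the grasp point.
Start: joints at [-1.252, 0.477, 0.022, 1.555, -0.011, 1.109, -0.083], TCP at [0.279, 0.614, 0.242] pointing down, gripper open.
Joint ranges: [-2.96, 2.96], [-0.34, 2.1], [-1.41, 1.46], [0.24, 2.44], [-1.37, 4.51], [0.17, 1.92], [-2.96, 2.96]. Speed limits (rad/s): [2.39, 2.39, 3.14, 3.14, 3.14, 3.14, 3.14].

## Interface

Orientations are given as a rotation vector (axis times angle).
In Python, from workcell import bot gives the robot as it stands. The module is installed in compiled form; this text tells all that it offers.
- The arm moves only by the tool servo_tool, never from a script. Its argument "deltas" is a list of rows, each an object of numbers: "fingers": the opening, from 0 (shut) to 1 (fully open); "dx", "dy", "dz": the shift along the tool's x, y, z in m; "roll": the turn about the tool's z in degrees. In form: [{"fingers": .., "dx": .., "dy": .., "dz": .., "roll": ..}, ...]. A call has 1 to 5 rows; each row is the pose to reach, as a shift and turn from the pose commanded when the call began, along the tool's axes at that moment; what a row does not reach only later rows make up. A row lasts 1/12 s, in which the tool goes at most 41.7 mm and 7.16 degrees, less where a joint would pass 70% of its speed; a pose out of reach is approached as far as the arm can. A call with a gripper value outside its range is refused whole. The fingers move at their own pace and stop on an object; "force" is the grip in N (left out, the last holds). Time passes only in rows, so rows that repeat a pose let the fingers close. It gives the time, the measured TCP pose, the force, the opening and the grip force at its end, in the units of the state.
- bot.observe(): the state, without advancing time (a new reading comes with each control period).
- bot.capture(name): name is "scene" or "top" or "wrist"; returns the picture (400x640x3 uint8, blue, green, red); there is no depth.
- bot.camera_model(name): a dict with "fx", "fy", "cx", "cy" (pixels), "k1" (the pictures are not rectified: a ray, as slopes to the right and down, at radius r is drawn at 1 + k1 r^2 times it, then the intrinsics apply), "position" and "attitude" of the camera in the world; the wrist camera has in their place "mount" (4x4, takes a point from camera to tool coordinates, whose origin is the TCP and whose axes are the flange's). Camera axes: x right, y down, z forward; pixel columns grow to the right and rows downward; lengths in m; the calibration is good to about 2 mm. A picture is of the moment at which its call begins: read the wrist's pose just before it. camera_model takes no time and is no camera call.
- bot.finish_job(): hands the job in; it is judged then, once.
The state is a dict: "time": time; "joint_pos": joint angles; "dq": joint speeds; "joint_efforts": joint torques, N m; "ee_pos": TCP position; "ee_rot": TCP orientation; "wrist_force": force on the tool from outside, world axes, zero at the start; "torque": the same for the moment, N m; "opening": finger opening in m; "finger_force": force on a finger pad.
Only numpy, scipy, OpenCV 4.12 (cv2) and the standard library are available. Lean on these libraries where they do the work, as an engineer would, in place of code of your own. Each camera call takes 0.05 s, during which the arm holds its last target. There are 200 camera calls.

## Working session

There is one attempt and no reset: what is moved stays moved. The work goes in short steps, Python scripts to look and compute and a tool call to move; the robot and the scene stay as the last step left them, time stands still between calls to the robot, and variables do not carry over. Pictures are saved under pics/ and viewed, at most 10 in all, crops included, and the job is handed in when it is done.

Besides the shell and the picture viewer there is one more tool, called after ">>>" as name([rows], argument=value, ...), one row to a line, values as JSON. servo_tool: Moves the arm, as the interface text tells. Its arguments: {"type":"object","properties":{"deltas":{"type":"array"},"force":{"type":"number"}},"required":["deltas"]}

```bash
ls; mkdir -p pics; python3 - <<'E'
from workcell import bot
import cv2,numpy as np
a=bot.capture("scene");b=bot.capture("top")
cv2.imwrite("pics/s1.png",a);cv2.imwrite("pics/t1.png",b)
for n in("scene","top","wrist"):print(bot.camera_model(n))
print(bot.observe())
E
```

```text
pics
{'fx': 388.81636371276284, 'fy': 388.81636371276284, 'cx': 319.20013158006003, 'cy': 206.34325930990883, 'k1': -0.0399646043692226, 'position': array([ 1.106754  , -0.46902909,  0.77577888]), 'attitude': array([-2.09708246, -1.17561759,  0.50179356])}
{'fx': 518.9379686711566, 'fy': 518.9379686711566, 'cx': 324.23069489576255, 'cy': 196.97270196048177, 'k1': -0.0313134808545288, 'position': array([ 0.44285477, -0.12080365,  1.40044409]), 'attitude': array([-2.18784076,  2.1891263 , -0.05543273])}
{'fx': 303.6464742135635, 'fy': 303.6464742135635, 'cx': 320.66902621478044, 'cy': 205.0235561279198, 'k1': 0.0068569549518258804, 'mount': array([[ 1.02817626e-03, -9.67613837e-01, -2.52432972e-01,
         6.74591904e-02],
       [ 9.99999459e-01,  9.54668051e-04,  4.13676891e-04,
        -3.22749290e-04],
       [-1.59289791e-04, -2.52433261e-01,  9.67614295e-01,
        -1.43300769e-01],
       [ 0.00000000e+00,  0.00000000e+00,  0.00000000e+00,
         1.00000000e+00]])}
{'time': 0.1, 'joint_pos': array([-1.25209957,  0.47771432,  0.02234965,  1.55628606, -0.0115256 ,
        1.10930048, -0.0830805 ]), 'dq': array([-0.0024085 , -0.00324461,  0.0008765 , -0.00227647, -0.00220185,
       -0.00025595, -0.00092108]), 'joint_efforts': array([ 4.91262908e-03, -5.84088528e+01,  1.54031049e+00, -2.73309320e+01,
       -5.41170035e-02,  1.31225164e-02,  5.49000436e-05]), 'ee_pos': array([0.27922412, 0.61400829, 0.24080923]), 'ee_rot': array([-6.65247920e-01, -3.07010139e+00,  2.45285297e-03]), 'wrist_force': array([ 0.2734178 ,  0.96096384, -0.31743975]), 'torque': array([-0.01134818, -0.03249503,  0.03760875]), 'finger_force': 0.0, 'opening': 0.08763816560300543}
```

View pics/s1.png

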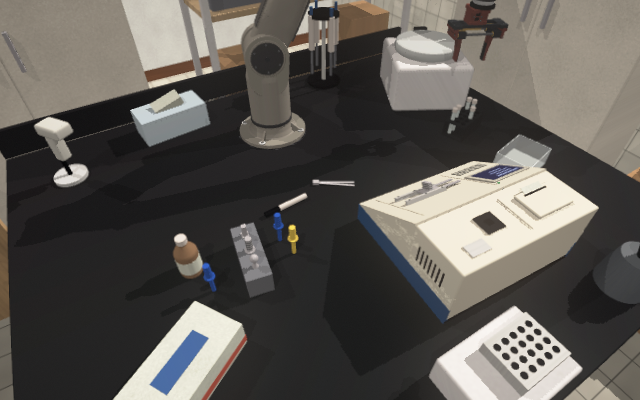

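View pics/t1.png

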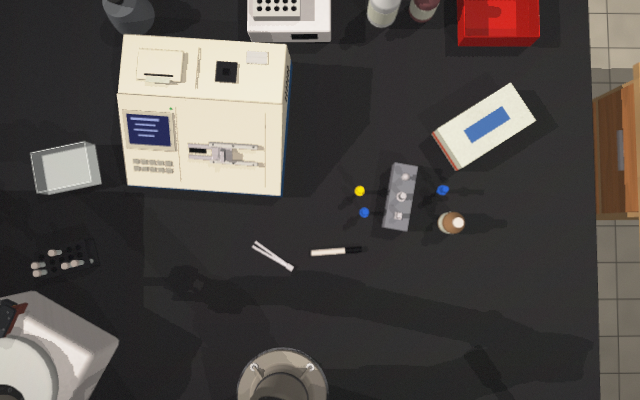

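The top view shows the analyser at (125–290, 35–195) and its lock at about (228,155), with the keeper's fork near (200,150). The block is at (400,197) with tools at (405,177), (402,197) and (398,216). The lookalikes are blue at (363,212) and (443,189), and yellow at (360,190). Next, one close crop of the block from both views plus the lock.

```bash
python3 - <<'E'
import cv2,numpy as np
a=cv2.imread("pics/s1.png");b=cv2.imread("pics/t1.png")
A=cv2.resize(a[215:300,200:310],(388,300),interpolation=cv2.INTER_CUBIC)
B=cv2.resize(b[155:240,350:460],(388,300),interpolation=cv2.INTER_CUBIC)
C=cv2.resize(b[130:180,175:275],(600,300),interpolation=cv2.INTER_CUBIC)
out=np.zeros((600,776,3),np.uint8);out[:300,:388]=A;out[:300,388:]=B;out[300:,:600]=C
cv2.imwrite("pics/c1.png",out)
E
```

```text
(no output)
```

View pics/c1.png

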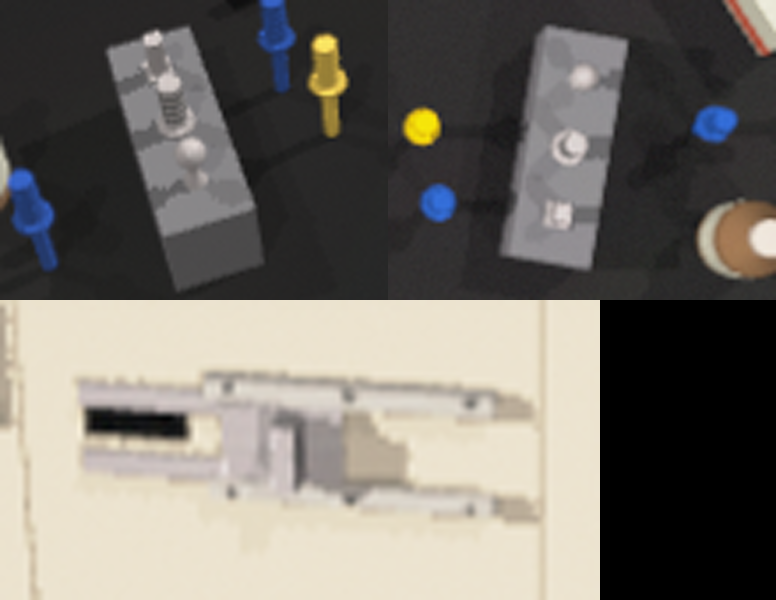

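In the crop, the middle tool has a round ribbed knob on a round flange, so it is the pin: top view about (401,197), scene about (249,242). Its neighbours are the ball probe (rear) and the square key (front), and the blue and yellow lookalikes are out. The keeper is shut: the black slot at top px (189–206, 148–153) lies between the fork prongs.

```bash
cat > h.py <<'E'
from workcell import bot
import cv2,numpy as np
from scipy.spatial.transform import Rotation as R
def cam(n,st=None):
    m=bot.camera_model(n);K=np.array([[m['fx'],0,m['cx']],[0,m['fy'],m['cy']],[0,0,1]]);D=np.array([m['k1'],0,0,0,0])
    if n=='wrist':
        M=m['mount'];Rt=R.from_rotvec(st['ee_rot']).as_matrix()
        return K,D,Rt@M[:3,:3],np.array(st['ee_pos'])+Rt@M[:3,3]
    return K,D,R.from_rotvec(m['attitude']).as_matrix(),np.array(m['position'])
def rays(c,px):
    K,D,Rm,p=c;u=cv2.undistortPoints(np.array(px,float).reshape(-1,1,2),K,D).reshape(-1,2)
    return p,np.c_[u,np.ones(len(u))]@Rm.T
def hit(c,px,n,d):  # plane n.X=d
    p,r=rays(c,px);n=np.array(n,float);return p+r*((d-p@n)/(r@n))[:,None]
def hitz(c,px,z):return hit(c,px,[0,0,1],z)
def proj(c,X):
    K,D,Rm,p=c;return cv2.projectPoints(np.array(X,float).reshape(-1,1,3),R.from_matrix(Rm.T).as_rotvec(),-Rm.T@p,K,D)[0].reshape(-1,2)
def tri(c1,p1,c2,p2):
    a,u=rays(c1,[p1]);b,v=rays(c2,[p2]);u,v=u[0],v[0]
    s=np.linalg.lstsq(np.c_[u,-v],b-a,rcond=None)[0];A,B=a+s[0]*u,b+s[1]*v
    return (A+B)/2,np.linalg.norm(A-B)
E
python3 - <<'E'
from h import *
np.set_printoptions(precision=4,suppress=True)
t=cam('top');s=cam('scene')
im=cv2.imread('pics/t1.png');hsv=cv2.cvtColor(im,cv2.COLOR_BGR2HSV)
bei=((hsv[...,2]>170)&(hsv[...,1]>15)&(hsv[...,1]<60)).astype(np.uint8)
# front edge: last beige row per column
def edge(cols,lo,hi):
    g=cv2.cvtColor(im,cv2.COLOR_BGR2GRAY).astype(float);P=[]
    for x in cols:
        d=np.diff(g[lo:hi,x]);i=np.argmin(d);P.append((x,lo+i+.5))
    return np.array(P)
P=edge(range(140,270,5),175,205);f=np.polyfit(P[:,0],P[:,1],1);print('front',f,np.std(P[:,1]-np.polyval(f,P[:,0])))
F=hitz(t,[(140,np.polyval(f,140)),(270,np.polyval(f,270))],.06);print(F)
yv=(F[0]-F[1]);yv/=np.linalg.norm(yv);print('yaw deg',np.degrees(np.arctan2(-yv[0],yv[1])))
xh=np.array([yv[1],-yv[0],0]);n=-.5*xh+np.array([0,0,np.sqrt(.75)])
g=cv2.cvtColor(im,cv2.COLOR_BGR2GRAY);m=(g[140:160,180:215]<60).astype(np.uint8)
k,l,st,ce=cv2.connectedComponentsWithStats(m);print(st,ce)
i=1+np.argmax(st[1:,4]);px=ce[i]+[180,140]
S=hit(t,[px],n,n@F[0])[0];print('slot',px,S,'from front edge along slope',(S-F[0])@(np.sqrt(.75)*xh+[0,0,.5]),'y from F0',(S-F[0])@yv)
print('crest check', proj(t,[F[0]+.21*xh+[0,0,.121],F[1]+.21*xh+[0,0,.121]]))
# block + pin
print('pin tri',tri(t,(401,196.7),s,(200+168/3.527,215+78/3.527)))
print('pin top',hitz(t,[(401,196.7)],.104), 'neigh',hitz(t,[(405,176.7),(398.3,216)],.098))
bl=((np.abs(hsv[...,1].astype(int))<30)&(hsv[...,2]>90)&(hsv[...,2]<190)).astype(np.uint8);bl[:, :375]=0;bl[:,425:]=0;bl[:150]=0;bl[240:]=0
c=max(cv2.findContours(bl,0,2)[0],key=cv2.contourArea);r=cv2.minAreaRect(c);print(r);print(hitz(t,cv2.boxPoints(r),.062))
o=bot.observe();print(R.from_rotvec(o['ee_rot']).as_matrix())
E
```

```text
front [  0.0709 175.7954] 0.2815379944884305
[[0.5504 0.3694 0.06  ]
 [0.526  0.0295 0.06  ]]
yaw deg -4.103003203661034
[[  0   0  35  20 644]
 [ 10   8  16   5  56]] [[16.9565  9.4565]
 [17.5    10.    ]]
slot [197.5 150. ] [0.6354 0.2057 0.1157] from front edge along slope 0.1114371666742247 y from F0 -0.15721204133858874
crest check [[130.0204  94.7583]
 [271.1831 104.0903]]
pin tri (array([ 0.5179, -0.3059,  0.1017]), np.float64(0.004610464850312004))
pin top [[ 0.5186 -0.3034  0.104 ]] neigh [[ 0.5694 -0.3148  0.098 ]
 [ 0.4704 -0.2971  0.098 ]]
((399.7052307128906, 196.28903198242188), (25.65111541748047, 66.37539672851562), 9.619728088378906)
[[ 0.4433 -0.2585  0.062 ]
 [ 0.6127 -0.2884  0.062 ]
 [ 0.6015 -0.3539  0.062 ]
 [ 0.4322 -0.3235  0.062 ]]
[[-0.9103  0.4139 -0.0006]
 [ 0.4139  0.9103 -0.0015]
 [-0.0001 -0.0016 -1.    ]]
```

>>> servo_tool([
  {"fingers": 0, "dx": -0.036, "dy": -0.0175, "dz": -0.0045, "roll": 0},
  {"fingers": 0, "dx": -0.072, "dy": -0.035, "dz": -0.009, "roll": 0},
  {"fingers": 0, "dx": -0.108, "dy": -0.0525, "dz": -0.0135, "roll": 0},
  {"fingers": 0, "dx": -0.144, "dy": -0.07, "dz": -0.018, "roll": 0},
  {"fingers": 0, "dx": -0.18, "dy": -0.0875, "dz": -0.0225, "roll": 0},
], force=20)

```text
time: 0.52
ee_pos: [0.4078, 0.4585, 0.264]
ee_rot: [-0.665, -3.07, 0.001]
wrist_force: [2.0, 1.1, 0.0]
opening: 0.058
finger_force: 0.0
```

>>> servo_tool([
  {"fingers": 0, "dx": -0.036, "dy": -0.0175, "dz": -0.0045, "roll": 0},
  {"fingers": 0, "dx": -0.072, "dy": -0.035, "dz": -0.009, "roll": 0},
  {"fingers": 0, "dx": -0.108, "dy": -0.0525, "dz": -0.0135, "roll": 0},
  {"fingers": 0, "dx": -0.144, "dy": -0.07, "dz": -0.018, "roll": 0},
  {"fingers": 0, "dx": -0.18, "dy": -0.0875, "dz": -0.0225, "roll": 0},
])

```text
time: 0.93
ee_pos: [0.5354, 0.3043, 0.2866]
ee_rot: [-0.665, -3.07, 0.001]
wrist_force: [-0.2, 0.2, 0.3]
opening: 0.0249
finger_force: 0.0
```

>>> servo_tool([
  {"fingers": 0, "dx": -0.036, "dy": -0.0175, "dz": 0, "roll": -7},
  {"fingers": 0, "dx": -0.072, "dy": -0.035, "dz": 0, "roll": -14},
  {"fingers": 0, "dx": -0.108, "dy": -0.0525, "dz": 0, "roll": -20},
  {"fingers": 0, "dx": -0.142, "dy": -0.069, "dz": 0, "roll": -20.3},
  {"fingers": 0, "dx": -0.142, "dy": -0.069, "dz": 0, "roll": -20.3},
])

```text
time: 1.35
ee_pos: [0.6397, 0.1745, 0.2861]
ee_rot: [0.131, 3.137, -0.008]
wrist_force: [-0.3, -0.9, 0.1]
opening: 0.0006
finger_force: 0.0
```

```bash
python3 - <<'E'
from h import *
o=bot.observe();im=bot.capture('wrist');cv2.imwrite('pics/w1.png',im);np.save('w1.npy',np.r_[o['ee_pos'],o['ee_rot']])
c=cam('wrist',o);print(o['ee_pos'],o['joint_pos'])
print(proj(c,[[.6354,.2057,.1157]]))
E
```

```text
[0.63971755 0.17449431 0.28614665] [-0.47037422  0.42378622  0.15029938  1.54302581 -0.06056206  1.17958162
  1.17693889]
[[351.37873777 185.2318889 ]]
```

View pics/w1.png

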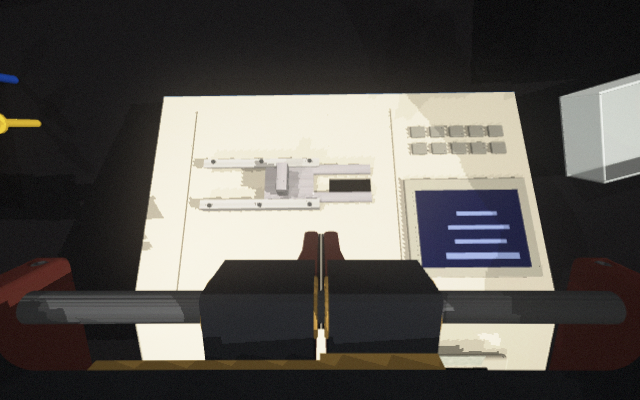

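The wrist view shows the slot at about (350,185), matching the prediction (351,185). The keeper is shut, with its tab at (282,178), and the front edge is at row ~95. I'll refine yaw and position here and compute the push moves.

```bash
python3 - <<'E'
from h import *
np.set_printoptions(precision=4,suppress=True)
w=np.load('w1.npy');c=cam('wrist',dict(ee_pos=w[:3],ee_rot=w[3:]))
g=cv2.cvtColor(cv2.imread('pics/w1.png'),cv2.COLOR_BGR2GRAY).astype(float)
P=[]
for x in range(180,510,6):
    d=np.diff(g[82:110,x]);P.append((x,82.5+np.argmax(d)))
P=np.array(P);f=np.polyfit(P[:,0],P[:,1],1);print(f,np.std(P[:,1]-np.polyval(f,P[:,0])))
F=hitz(c,[(505,np.polyval(f,505)),(185,np.polyval(f,185))],.06);yv=F[0]-F[1];yv/=np.linalg.norm(yv)
print(F,'yaw',np.degrees(np.arctan2(-yv[0],yv[1])))
xh=np.array([yv[1],-yv[0],0]);n=-.5*xh+np.array([0,0,.75**.5]);up=xh*.75**.5+np.array([0,0,.5])
m=np.zeros(g.shape,np.uint8);m[170:200,322:380]=g[170:200,322:380]<75
k,l,st,ce=cv2.connectedComponentsWithStats(m);i=1+np.argmax(st[1:,4]);print(st[i],ce[i])
for d in(n@F[0],n@np.array([.6354,.2057,.1157])):
    S=hit(c,[ce[i]],n,d)[0];x,y,ww,hh=st[i][:4]
    E=hit(c,[(x-.5,ce[i][1]),(x+ww-.5,ce[i][1]),(ce[i][0],y-.5),(ce[i][0],y+hh-.5)],n,d)
    print('slot',S,'up',(S-F[0])@up,'len',(E[1]-E[0])@yv,'wid',(E[3]-E[2])@up)
E
```

```text
[-0.0138 98.318 ] 0.29402863821268205
[[0.5526 0.3904 0.06  ]
 [0.5267 0.0257 0.06  ]] yaw -4.046567017478821
[330 180  40  11 430] [349.8488 185.1163]
slot [0.6352 0.2041 0.1152] up 0.11042668407240731 len 0.04198488430968015 wid 0.01219705576098732
slot [0.6352 0.2041 0.1156] up 0.11056335093859276 len 0.041929632529879454 wid 0.012181004530879063
```

>>> servo_tool([
  {"fingers": 0, "dx": 0.0155, "dy": -0.0125, "dz": 0.03, "roll": -0.6},
  {"fingers": 0, "dx": 0.0155, "dy": -0.0125, "dz": 0.068, "roll": -0.6},
  {"fingers": 0, "dx": 0.0155, "dy": -0.0125, "dz": 0.104, "roll": -0.6},
  {"fingers": 0, "dx": 0.0155, "dy": -0.0125, "dz": 0.136, "roll": -0.6},
  {"fingers": 0, "dx": 0.0155, "dy": -0.0125, "dz": 0.136, "roll": -0.6},
])

```text
time: 1.82
ee_pos: [0.6138, 0.1734, 0.1439]
ee_rot: [-0.094, -3.129, 0.006]
wrist_force: [-0.3, 0.2, -0.7]
opening: 0.0
finger_force: 0.0
```

>>> servo_tool([
  {"fingers": 0, "dx": 0, "dy": -0.01, "dz": 0, "roll": 0},
  {"fingers": 0, "dx": 0, "dy": -0.02, "dz": 0, "roll": 0},
  {"fingers": 0, "dx": 0, "dy": -0.03, "dz": 0, "roll": 0},
  {"fingers": 0, "dx": 0, "dy": -0.04, "dz": 0, "roll": 0},
  {"fingers": 0, "dx": 0, "dy": -0.048, "dz": 0, "roll": 0},
])

```text
time: 2.23
ee_pos: [0.617, 0.1246, 0.1528]
ee_rot: [0.099, 3.137, 0.003]
wrist_force: [0.0, 3.2, 3.1]
opening: 0.0006
finger_force: 1.6
```

>>> servo_tool([
  {"fingers": 0, "dx": 0, "dy": -0.001, "dz": 0, "roll": 0},
  {"fingers": 0, "dx": 0, "dy": -0.001, "dz": 0, "roll": 0},
])

```text
time: 2.4
ee_pos: [0.6165, 0.1226, 0.1516]
ee_rot: [0.1, 3.138, -0.001]
wrist_force: [-0.6, 0.5, -0.5]
opening: 0.0004
finger_force: 0.0
```

>>> servo_tool([
  {"fingers": 0, "dx": -0.001, "dy": -0.006, "dz": 0, "roll": 0},
  {"fingers": 0, "dx": -0.002, "dy": -0.011, "dz": 0, "roll": 0},
  {"fingers": 0, "dx": -0.002, "dy": -0.015, "dz": 0, "roll": 0},
  {"fingers": 0, "dx": -0.002, "dy": -0.018, "dz": 0, "roll": 0},
  {"fingers": 0, "dx": -0.002, "dy": -0.018, "dz": 0, "roll": 0},
])

```text
time: 2.82
ee_pos: [0.6167, 0.1052, 0.1505]
ee_rot: [-0.099, -3.14, 0.001]
wrist_force: [-0.6, 0.1, 0.3]
opening: 0.0002
finger_force: 0.1
```

>>> servo_tool([
  {"fingers": 0, "dx": 0, "dy": -0.001, "dz": 0, "roll": 0},
  {"fingers": 0, "dx": 0, "dy": -0.002, "dz": 0, "roll": 0},
  {"fingers": 0, "dx": 0, "dy": -0.002, "dz": 0, "roll": 0},
])

```text
time: 3.07
ee_pos: [0.6167, 0.1042, 0.1505]
ee_rot: [-0.097, -3.14, 0.0]
wrist_force: [-0.4, 1.6, -0.3]
opening: 0.0003
finger_force: 0.9
```

>>> servo_tool([
  {"fingers": 0, "dx": 0, "dy": -0.001, "dz": 0, "roll": 0},
  {"fingers": 0, "dx": 0, "dy": -0.002, "dz": 0, "roll": 0},
  {"fingers": 0, "dx": 0, "dy": -0.002, "dz": 0, "roll": 0},
])

```text
time: 3.32
ee_pos: [0.6165, 0.1021, 0.1505]
ee_rot: [-0.098, -3.14, 0.0]
wrist_force: [-1.3, 2.6, -0.9]
opening: 0.0008
finger_force: 1.1
```

>>> servo_tool([
  {"fingers": 0, "dx": 0, "dy": -0.001, "dz": 0, "roll": 0},
  {"fingers": 0, "dx": 0, "dy": -0.002, "dz": 0, "roll": 0},
  {"fingers": 0, "dx": 0, "dy": -0.002, "dz": 0, "roll": 0},
])

```text
time: 3.57
ee_pos: [0.6164, 0.0999, 0.1506]
ee_rot: [-0.098, -3.14, 0.0]
wrist_force: [0.4, 1.9, -0.7]
opening: 0.0002
finger_force: 1.0
```

>>> servo_tool([
  {"fingers": 0, "dx": 0, "dy": -0.001, "dz": 0, "roll": 0},
  {"fingers": 0, "dx": 0, "dy": -0.002, "dz": 0, "roll": 0},
  {"fingers": 0, "dx": 0, "dy": -0.003, "dz": 0, "roll": 0},
  {"fingers": 0, "dx": 0, "dy": -0.003, "dz": 0, "roll": 0},
])

```text
time: 3.9
ee_pos: [0.6164, 0.0996, 0.1506]
ee_rot: [0.095, 3.14, 0.004]
wrist_force: [1.1, 7.3, -2.5]
opening: 0.0005
finger_force: 3.7
```

>>> servo_tool([
  {"fingers": 0, "dx": 0, "dy": -0.001, "dz": 0, "roll": 0},
  {"fingers": 0, "dx": 0, "dy": -0.002, "dz": 0, "roll": 0},
  {"fingers": 0, "dx": 0, "dy": -0.002, "dz": 0, "roll": 0},
])

```text
time: 4.15
ee_pos: [0.6163, 0.0996, 0.1506]
ee_rot: [0.093, 3.139, 0.008]
wrist_force: [1.3, 11.6, -4.2]
opening: 0.0005
finger_force: 5.5
```

>>> servo_tool([
  {"fingers": 0, "dx": 0, "dy": 0.01, "dz": 0, "roll": 0},
  {"fingers": 0, "dx": 0, "dy": 0.012, "dz": -0.04, "roll": 0},
  {"fingers": 0.41, "dx": 0, "dy": 0.012, "dz": -0.08, "roll": 0},
  {"fingers": 0.41, "dx": 0, "dy": 0.012, "dz": -0.12, "roll": 0},
  {"fingers": 0.41, "dx": 0, "dy": 0.012, "dz": -0.15, "roll": 0},
])

```text
time: 4.57
ee_pos: [0.6177, 0.1059, 0.3044]
ee_rot: [0.1, 3.137, -0.001]
wrist_force: [0.8, -0.0, -0.5]
opening: 0.0173
finger_force: 0.0
```

>>> servo_tool([
  {"fingers": 0.41, "dx": 0.007, "dy": -0.04, "dz": 0, "roll": 0},
  {"fingers": 0.41, "dx": 0.014, "dy": -0.08, "dz": 0, "roll": 0},
  {"fingers": 0.41, "dx": 0.021, "dy": -0.12, "dz": 0, "roll": 0},
  {"fingers": 0.41, "dx": 0.028, "dy": -0.16, "dz": 0, "roll": 0},
  {"fingers": 0.41, "dx": 0.036, "dy": -0.2, "dz": 0, "roll": 0},
])

```text
time: 4.98
ee_pos: [0.5677, -0.0931, 0.3011]
ee_rot: [0.099, 3.14, -0.002]
wrist_force: [-0.0, 0.1, -0.6]
opening: 0.0358
finger_force: 0.0
```

>>> servo_tool([
  {"fingers": 0.41, "dx": 0.007, "dy": -0.04, "dz": 0, "roll": 0},
  {"fingers": 0.41, "dx": 0.014, "dy": -0.08, "dz": 0, "roll": 0},
  {"fingers": 0.41, "dx": 0.021, "dy": -0.12, "dz": 0, "roll": 0},
  {"fingers": 0.41, "dx": 0.028, "dy": -0.16, "dz": 0, "roll": 0},
  {"fingers": 0.41, "dx": 0.036, "dy": -0.2, "dz": 0, "roll": 0},
])

```text
time: 5.4
ee_pos: [0.5189, -0.2904, 0.3011]
ee_rot: [-0.099, -3.14, 0.002]
wrist_force: [0.3, 0.2, 0.2]
opening: 0.0361
finger_force: 0.0
```

>>> servo_tool([
  {"fingers": 0.41, "dx": 0, "dy": -0.01, "dz": 0, "roll": 7},
  {"fingers": 0.41, "dx": 0, "dy": -0.015, "dz": 0, "roll": 14},
  {"fingers": 0.41, "dx": 0, "dy": -0.015, "dz": 0, "roll": 21},
  {"fingers": 0.41, "dx": 0, "dy": -0.015, "dz": 0, "roll": 28},
  {"fingers": 0.41, "dx": 0, "dy": -0.015, "dz": 0, "roll": 35},
])

```text
time: 5.82
ee_pos: [0.5184, -0.3039, 0.3008]
ee_rot: [-1.049, -2.961, 0.002]
wrist_force: [-1.4, 0.8, -0.3]
opening: 0.0361
finger_force: 0.0
```

>>> servo_tool([
  {"fingers": 0.41, "dx": 0, "dy": 0, "dz": 0, "roll": 7},
  {"fingers": 0.41, "dx": 0, "dy": 0, "dz": 0, "roll": 14},
  {"fingers": 0.41, "dx": 0, "dy": 0, "dz": 0, "roll": 21},
  {"fingers": 0.41, "dx": 0, "dy": 0, "dz": 0, "roll": 28},
  {"fingers": 0.41, "dx": 0, "dy": 0, "dz": 0, "roll": 35},
])

```text
time: 6.23
ee_pos: [0.5186, -0.3036, 0.3009]
ee_rot: [1.89, 2.509, -0.002]
wrist_force: [-0.2, 0.1, 0.1]
opening: 0.0355
finger_force: 0.0
```

>>> servo_tool([
  {"fingers": 0.41, "dx": 0, "dy": 0, "dz": 0, "roll": 7},
  {"fingers": 0.41, "dx": 0, "dy": 0, "dz": 0, "roll": 14},
  {"fingers": 0.41, "dx": 0, "dy": 0, "dz": 0, "roll": 21},
  {"fingers": 0.41, "dx": 0, "dy": 0, "dz": 0, "roll": 26},
  {"fingers": 0.41, "dx": 0, "dy": 0, "dz": 0, "roll": 26},
])

```text
time: 6.65
ee_pos: [0.5187, -0.3033, 0.3008]
ee_rot: [2.403, 2.024, -0.002]
wrist_force: [-0.2, 0.5, 0.1]
opening: 0.0361
finger_force: 0.0
```

>>> servo_tool([
  {"fingers": 0.41, "dx": 0, "dy": 0, "dz": 0, "roll": 0},
  {"fingers": 0.41, "dx": 0, "dy": 0, "dz": 0, "roll": 0},
])

```text
time: 6.82
ee_pos: [0.519, -0.3029, 0.3007]
ee_rot: [2.396, 2.031, -0.001]
wrist_force: [-0.2, -0.3, 0.4]
opening: 0.0361
finger_force: 0.0
```

```bash
python3 - <<'E'
from h import *
o=bot.observe();im=bot.capture('wrist');np.save('w2.npy',np.r_[o['ee_pos'],o['ee_rot']]);sc=bot.capture('scene')
c=cam('wrist',o)
cv2.imwrite('pics/w2.png',im)
print(proj(c,[[.5186,-.3045,.104],[.5186,-.3045,.066]]),o['joint_pos'])
E
```

```text
[[319.50646935 188.88580526]
 [319.61894217 182.82900957]] [-0.08166685  0.35044493  0.66384252  1.70305933 -0.23139199  1.1680802
  0.47947167]
```

View pics/w2.png

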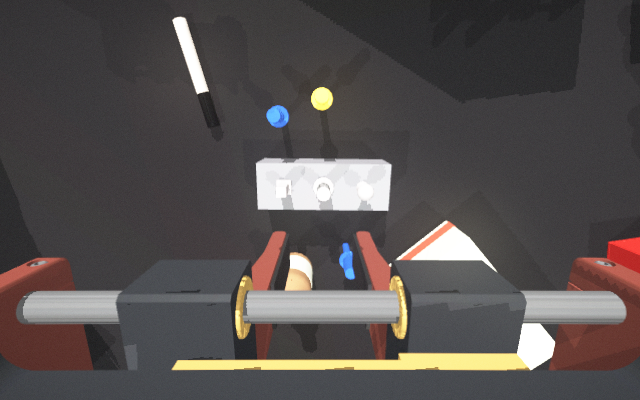

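The wrist view shows the block at (257–390, 160–210), square with the image. Pin knob and flange are at about (323,190), with the square key at (284,188) and the ball at (366,190). I'll measure the block top and the knob in numbers.

```bash
python3 - <<'E'
from h import *
np.set_printoptions(precision=4,suppress=True)
w=np.load('w2.npy');c=cam('wrist',dict(ee_pos=w[:3],ee_rot=w[3:]))
g=cv2.cvtColor(cv2.imread('pics/w2.png'),cv2.COLOR_BGR2GRAY)
m=(g>110).astype(np.uint8);m[:150]=0;m[220:]=0;m[:,:240]=0;m[:,400:]=0
q=max(cv2.findContours(m,0,2)[0],key=cv2.contourArea);r=cv2.minAreaRect(q);b=cv2.boxPoints(r);print(r)
B=hitz(c,b,.062);print(B,'centre',B.mean(0),'sides',[np.linalg.norm(B[i]-B[i-1]) for i in range(4)])
for i in(0,1):
    d=B[i]-B[i-1];print('edge angle',np.degrees(np.arctan2(d[1],d[0])))
k=cv2.resize(g[165:210,300:347],None,fx=12,fy=12,interpolation=cv2.INTER_CUBIC);cv2.imwrite('pics/k.png',k)
print(hitz(c,[(323,191)],.104))
E
```

```text
((323.5, 184.0), (52.0, 135.0), 90.0)
[[ 0.4452 -0.2613  0.062 ]
 [ 0.6116 -0.2887  0.062 ]
 [ 0.6045 -0.3559  0.062 ]
 [ 0.4306 -0.3272  0.062 ]] centre [ 0.523  -0.3083  0.062 ] sides [np.float64(0.067521987123114), np.float64(0.16863088083835895), np.float64(0.06753514548984238), np.float64(0.17622864620591622)]
edge angle 77.53750383307064
edge angle -9.373354992326957
[[ 0.5221 -0.3076  0.104 ]]
```

View pics/k.png

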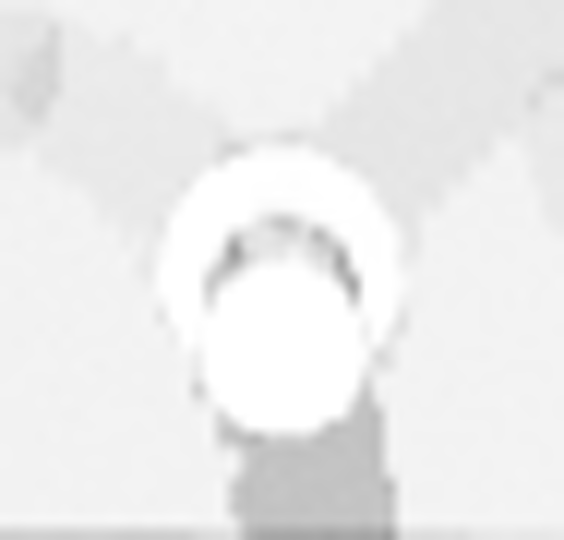

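The crop shows the knob top centred at px (323.8,194.0) and the flange at (323.5,186.8): the round ribbed knob on a round flange, so the pin is confirmed.

```bash
python3 - <<'E'
from h import *
np.set_printoptions(precision=4,suppress=True)
w=np.load('w2.npy');c=cam('wrist',dict(ee_pos=w[:3],ee_rot=w[3:]))
P=np.r_[hitz(c,[(323.3,193.5)],.104),hitz(c,[(323,186.3)],.066)];print(P)
o=bot.observe();Rt=R.from_rotvec(o['ee_rot']).as_matrix()
X=P.mean(0);X[2]=.062+.033
print(o['ee_pos'],'delta tool',Rt.T@(X-o['ee_pos']))
E
```

```text
[[ 0.522  -0.3105  0.104 ]
 [ 0.5221 -0.3096  0.066 ]]
[ 0.5191 -0.3028  0.3007] delta tool [-0.0066  0.0041  0.2057]
```

>>> servo_tool([
  {"fingers": 0.41, "dx": -0.0065, "dy": 0.004, "dz": 0.035, "roll": 0},
  {"fingers": 0.41, "dx": -0.0065, "dy": 0.004, "dz": 0.07, "roll": 0},
  {"fingers": 0.41, "dx": -0.0065, "dy": 0.004, "dz": 0.105, "roll": 0},
  {"fingers": 0.41, "dx": -0.0065, "dy": 0.004, "dz": 0.13, "roll": 0},
  {"fingers": 0.41, "dx": -0.0065, "dy": 0.004, "dz": 0.14, "roll": 0},
])

```text
time: 7.33
ee_pos: [0.5202, -0.3084, 0.1569]
ee_rot: [-2.394, -2.027, 0.004]
wrist_force: [-1.4, 0.2, -0.5]
opening: 0.0358
finger_force: 0.0
```

>>> servo_tool([
  {"fingers": 0.41, "dx": 0, "dy": 0, "dz": 0.02, "roll": 0},
  {"fingers": 0.41, "dx": 0, "dy": 0, "dz": 0.04, "roll": 0},
  {"fingers": 0.41, "dx": 0, "dy": 0, "dz": 0.055, "roll": 0},
  {"fingers": 0.41, "dx": 0, "dy": 0, "dz": 0.065, "roll": 0},
  {"fingers": 0.41, "dx": 0, "dy": 0, "dz": 0.065, "roll": 0},
])

```text
time: 7.75
ee_pos: [0.5216, -0.3092, 0.0945]
ee_rot: [-2.397, -2.028, 0.001]
wrist_force: [-0.5, 1.1, 0.8]
opening: 0.0359
finger_force: 0.0
```

>>> servo_tool([
  {"fingers": 0.1, "dx": 0, "dy": 0, "dz": 0, "roll": 0},
  {"fingers": 0.1, "dx": 0, "dy": 0, "dz": 0, "roll": 0},
  {"fingers": 0.1, "dx": 0, "dy": 0, "dz": 0, "roll": 0},
  {"fingers": 0.1, "dx": 0, "dy": 0, "dz": 0, "roll": 0},
  {"fingers": 0.1, "dx": 0, "dy": 0, "dz": 0, "roll": 0},
], force=20)

```text
time: 8.17
ee_pos: [0.5223, -0.31, 0.0967]
ee_rot: [2.398, 2.028, 0.001]
wrist_force: [-1.4, 1.0, 6.4]
opening: 0.0155
finger_force: 20.0
```

>>> servo_tool([
  {"fingers": 0.1, "dx": 0, "dy": 0, "dz": -0.01, "roll": 0},
  {"fingers": 0.1, "dx": 0, "dy": 0, "dz": -0.025, "roll": 0},
  {"fingers": 0.1, "dx": 0, "dy": 0, "dz": -0.04, "roll": 0},
  {"fingers": 0.1, "dx": 0, "dy": 0, "dz": -0.049, "roll": 0},
  {"fingers": 0.1, "dx": 0, "dy": 0, "dz": -0.049, "roll": 0},
], force=20)

```text
time: 8.58
ee_pos: [0.5232, -0.3103, 0.1471]
ee_rot: [2.396, 2.027, 0.003]
wrist_force: [-1.1, 0.1, 6.5]
opening: 0.0154
finger_force: 20.0
```

>>> servo_tool([
  {"fingers": 0.1, "dx": 0, "dy": 0, "dz": 0, "roll": 0},
  {"fingers": 0.1, "dx": 0, "dy": 0, "dz": 0, "roll": 0},
  {"fingers": 0.1, "dx": 0, "dy": 0, "dz": 0, "roll": 0},
])

```text
time: 8.83
ee_pos: [0.5218, -0.3092, 0.1437]
ee_rot: [-2.398, -2.028, 0.001]
wrist_force: [0.2, 0.3, -0.5]
opening: 0.0156
finger_force: 19.9
```

```bash
python3 - <<'E'
from h import *
np.set_printoptions(precision=4,suppress=True)
o=bot.observe();print(o['ee_pos'],o['ee_rot'],o['wrist_force'],o['torque'],o['opening'],o['finger_force'])
im=bot.capture('scene');cv2.imwrite('pics/s3.png',im)
c=cam('scene');print(proj(c,[o['ee_pos'],o['ee_pos']-[0,0,.088]]))
cv2.imwrite('pics/s3c.png',cv2.resize(im[150:290,180:320],(600,600),interpolation=cv2.INTER_CUBIC))
E
```

```text
[ 0.5218 -0.3092  0.1437] [-2.3975 -2.0282  0.0008] [ 0.2148  0.2937 -0.4762] [-0.0276  0.0293 -0.053 ] 0.015636663071055195 19.94221866130829
[[245.4888 226.2986]
 [250.6726 251.4438]]
```

View pics/s3c.png

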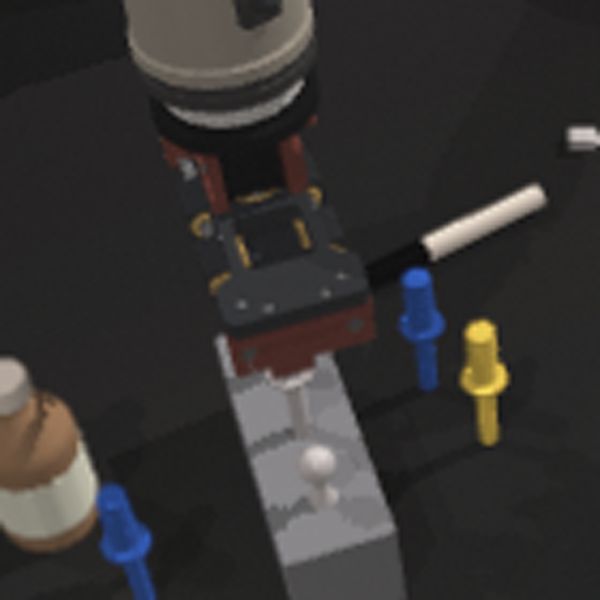

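The view shows the pin gripped by the knob, flange just under the fingers at (290,378) in the crop and shank upright in the hole mouth. Since the servo only rolls about tool z, I tilt the pin 30° in the grip, using the hole rim as the pivot and leaning it along +tool x.

>>> servo_tool([
  {"fingers": 0.1, "dx": 0.0044, "dy": 0, "dz": -0.001, "roll": 0},
  {"fingers": 0.1, "dx": 0.0087, "dy": 0, "dz": -0.001, "roll": 0},
  {"fingers": 0.1, "dx": 0.013, "dy": 0, "dz": -0.001, "roll": 0},
  {"fingers": 0.1, "dx": 0.0173, "dy": 0, "dz": 0, "roll": 0},
  {"fingers": 0.1, "dx": 0.0215, "dy": 0, "dz": 0.001, "roll": 0},
], force=20)

```text
time: 9.3
ee_pos: [0.5256, -0.2882, 0.1437]
ee_rot: [2.399, 2.028, -0.0]
wrist_force: [-1.9, -1.7, 2.0]
opening: 0.0156
finger_force: 20.0
```

>>> servo_tool([
  {"fingers": 0.1, "dx": 0, "dy": 0, "dz": 0, "roll": 0},
])

```text
time: 9.38
ee_pos: [0.5259, -0.2872, 0.1435]
ee_rot: [-2.397, -2.03, -0.0]
wrist_force: [-2.7, -0.5, 1.3]
opening: 0.0153
finger_force: 20.0
```

>>> servo_tool([
  {"fingers": 0.1, "dx": 0.0042, "dy": 0, "dz": 0.0013, "roll": 0},
  {"fingers": 0.1, "dx": 0.0083, "dy": 0, "dz": 0.0029, "roll": 0},
  {"fingers": 0.1, "dx": 0.0123, "dy": 0, "dz": 0.0047, "roll": 0},
  {"fingers": 0.1, "dx": 0.0162, "dy": 0, "dz": 0.0067, "roll": 0},
  {"fingers": 0.1, "dx": 0.02, "dy": 0, "dz": 0.0089, "roll": 0},
])

```text
time: 9.8
ee_pos: [0.5294, -0.268, 0.1346]
ee_rot: [2.398, 2.029, 0.001]
wrist_force: [-0.7, -0.8, 1.9]
opening: 0.0152
finger_force: 20.0
```

>>> servo_tool([
  {"fingers": 0.1, "dx": 0, "dy": 0, "dz": 0, "roll": 0},
  {"fingers": 0.1, "dx": 0, "dy": 0, "dz": 0, "roll": 0},
], force=50)

```text
time: 9.97
ee_pos: [0.5293, -0.2682, 0.1345]
ee_rot: [-2.398, -2.029, -0.0]
wrist_force: [-2.1, -0.3, 0.6]
opening: 0.0149
finger_force: 50.0
```

>>> servo_tool([
  {"fingers": 0.1, "dx": 0.006, "dy": 0, "dz": -0.02, "roll": 0},
  {"fingers": 0.1, "dx": 0.006, "dy": 0, "dz": -0.06, "roll": 0},
  {"fingers": 0.1, "dx": 0.006, "dy": 0, "dz": -0.1, "roll": 0},
  {"fingers": 0.1, "dx": 0.006, "dy": 0, "dz": -0.12, "roll": 0},
  {"fingers": 0.1, "dx": 0.006, "dy": 0, "dz": -0.12, "roll": 0},
], force=60)

```text
time: 10.38
ee_pos: [0.5328, -0.2637, 0.2597]
ee_rot: [2.393, 2.025, 0.009]
wrist_force: [-0.5, 0.3, -0.4]
opening: 0.0146
finger_force: 60.0
```

```bash
python3 - <<'E'
from h import *
np.set_printoptions(precision=4,suppress=True)
o=bot.observe();print(o['ee_pos'],o['ee_rot'],o['wrist_force'],o['torque'],o['opening'],o['finger_force'])
im=bot.capture('scene');cv2.imwrite('pics/s4.png',im);tp=bot.capture('top');cv2.imwrite('pics/t4.png',tp)
w=bot.capture('wrist');cv2.imwrite('pics/w4.png',w)
c=cam('scene');Rt=R.from_rotvec(o['ee_rot']).as_matrix();a=Rt[:,0]*.5-Rt[:,2]*.866
u=proj(c,[o['ee_pos'],o['ee_pos']-a*.088]);v=proj(cam('top'),[o['ee_pos'],o['ee_pos']-a*.088]);x=proj(cam('wrist',o),[o['ee_pos'],o['ee_pos']-a*.088]);print(u,v,x)
A=im[130:250,190:310];W=w[100:380,180:460]
out=np.hstack([cv2.resize(A,(400,400),interpolation=cv2.INTER_CUBIC),cv2.resize(W,(400,400),interpolation=cv2.INTER_CUBIC)])
cv2.imwrite('pics/c4.png',out)
E
```

```text
[ 0.5328 -0.2637  0.2597] [2.3933 2.0246 0.0088] [-0.5352  0.2794 -0.4126] [-0.0511  0.112  -0.0447] 0.014572500440067774 59.9927419424057
[[260.3597 182.2614]
 [244.5413 214.5737]] [[392.8388 186.1598]
 [407.3324 191.5126]] [[318.3913 262.9084]
 [319.1165 271.9912]]
```

View pics/c4.png

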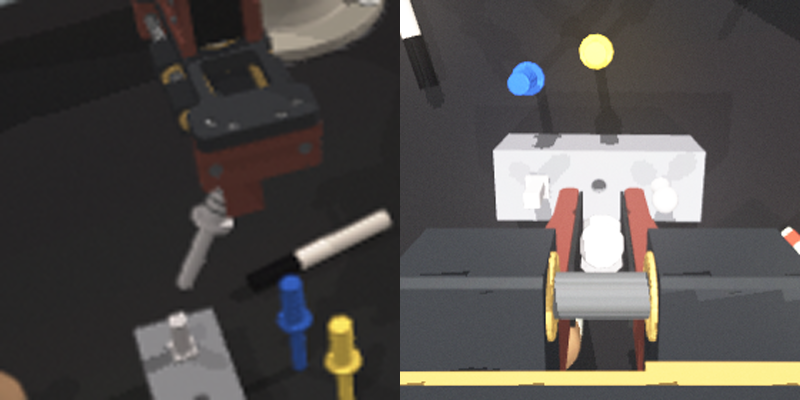

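The left crop shows the pin tilted in the grip (flange at scene px (253,195), tip at (245,215.5)) against the 30° prediction of (244.5,214.6). I'll get the angle in numbers by casting the shank's centre line onto the tool's x–z plane.

```bash
cat > tilt.py <<'E'
from h import *
def tilt(o,im,cn,tipg,L=.088):
    c=cam(cn,o);Rt=R.from_rotvec(o['ee_rot']).as_matrix();p=np.array(o['ee_pos'])
    a=Rt[:,0]*np.sin(tipg)-Rt[:,2]*np.cos(tipg)
    g=cv2.cvtColor(im,cv2.COLOR_BGR2GRAY).astype(np.float32);pts=[]
    for s in np.linspace(.045,.084,16):   # profiles across the shank
        q=proj(c,[p-a*s,p-a*(s+.004)]);d=q[1]-q[0];d/=np.linalg.norm(d);nn=np.array([-d[1],d[0]])
        t=np.arange(-9,9.01,.25);P=q[0]+t[:,None]*nn
        v=cv2.remap(g,P[:,0].astype(np.float32)[None],P[:,1].astype(np.float32)[None],cv2.INTER_LINEAR)[0]
        w=np.clip(v-(v.min()+.5*(v.max()-v.min())),0,None);pts.append(q[0]+nn*(w@t)/w.sum())
    X=hit(c,pts,Rt[:,1],Rt[:,1]@p);T=(X-p)@Rt
    k=np.polyfit(T[:,2],T[:,0],1);res=np.std(T[:,0]-np.polyval(k,T[:,2]))
    return np.degrees(np.arctan(-k[0])),k[1],res
E
python3 - <<'E'
from tilt import *
im=cv2.imread('pics/s4.png')
o=dict(ee_pos=np.array([.5328,-.2637,.2597]),ee_rot=np.array([2.3933,2.0246,.0088]))
for g in(28,30,32):print(tilt(o,im,'scene',np.radians(g)))
c=cam('scene',o);Rt=R.from_rotvec(o['ee_rot']).as_matrix()
T=(hit(c,[(253,195.1),(244.9,215.5)],Rt[:,1],Rt[:,1]@o['ee_pos'])-o['ee_pos'])@Rt;print(T)
d=T[1]-T[0];print(np.degrees(np.arctan2(-d[0],d[2])),np.linalg.norm(d),np.linalg.norm(T,axis=1))
E
```

```text
(np.float64(27.20645431411859), np.float64(-0.005148646729336787), np.float64(0.00020824140822534135))
(np.float64(27.2122514017253), np.float64(-0.005145905945467145), np.float64(0.0002193264766389214))
(np.float64(27.24447384392996), np.float64(-0.005102555527873458), np.float64(0.00024162503883916735))
[[-1.91373674e-02  1.58016153e-16  2.85138371e-02]
 [-4.36555721e-02  1.42495546e-16  7.90801457e-02]]
25.867463753114595 0.05619692097210574 [0.03434061 0.09032983]
```

Measured tilt is about 27°, which is short of 30°. I go back into the hole mouth the way I came and pivot about 3° more.

>>> servo_tool([
  {"fingers": 0.1, "dx": 0, "dy": 0, "dz": 0.04, "roll": 0},
  {"fingers": 0.1, "dx": 0, "dy": 0, "dz": 0.075, "roll": 0},
  {"fingers": 0.1, "dx": 0, "dy": 0, "dz": 0.1, "roll": 0},
  {"fingers": 0.1, "dx": -0.003, "dy": 0, "dz": 0.11, "roll": 0},
  {"fingers": 0.1, "dx": -0.006, "dy": 0, "dz": 0.12, "roll": 0},
])

```text
time: 10.95
ee_pos: [0.5334, -0.2623, 0.137]
ee_rot: [-2.391, -2.028, -0.016]
wrist_force: [-0.2, 34.2, 65.6]
opening: 0.0158
finger_force: 61.5
```

>>> servo_tool([
  {"fingers": 0.1, "dx": 0, "dy": 0, "dz": 0, "roll": 0},
  {"fingers": 0.1, "dx": 0, "dy": 0, "dz": 0, "roll": 0},
  {"fingers": 0.1, "dx": 0, "dy": 0, "dz": 0, "roll": 0},
], force=20)

```text
time: 11.2
ee_pos: [0.5284, -0.2687, 0.134]
ee_rot: [-2.398, -2.027, 0.002]
wrist_force: [0.2, 0.1, -1.5]
opening: 0.0155
finger_force: 20.0
```

```bash
python3 - <<'E'
from tilt import *
o=bot.observe();im=bot.capture('scene');cv2.imwrite('pics/s5.png',im)
print(o['ee_pos'],o['wrist_force']);print(tilt(o,im,'scene',np.radians(28)))
E
```

```text
[ 0.52842622 -0.26871729  0.13400048] [ 0.21330889  0.10995334 -1.49383326]
(np.float64(23.05855004663114), np.float64(-0.011943698587232376), np.float64(0.004103205927167902))
```

>>> servo_tool([
  {"fingers": 0.1, "dx": 0.001, "dy": 0, "dz": -0.01, "roll": 0},
  {"fingers": 0.1, "dx": 0.004, "dy": 0, "dz": -0.03, "roll": 0},
  {"fingers": 0.1, "dx": 0.006, "dy": 0, "dz": -0.055, "roll": 0},
  {"fingers": 0.1, "dx": 0.006, "dy": 0, "dz": -0.075, "roll": 0},
  {"fingers": 0.1, "dx": 0.006, "dy": 0, "dz": -0.08, "roll": 0},
])

```text
time: 11.67
ee_pos: [0.5314, -0.2639, 0.2184]
ee_rot: [2.396, 2.025, 0.004]
wrist_force: [0.1, -0.8, -0.2]
opening: 0.0156
finger_force: 20.0
```

>>> servo_tool([
  {"fingers": 0.1, "dx": 0, "dy": 0, "dz": -0.01, "roll": 0},
  {"fingers": 0.1, "dx": 0, "dy": 0, "dz": -0.02, "roll": 0},
  {"fingers": 0.1, "dx": 0, "dy": 0, "dz": -0.02, "roll": 0},
  {"fingers": 0.1, "dx": 0, "dy": 0, "dz": -0.02, "roll": 0},
])

```text
time: 12.0
ee_pos: [0.53, -0.2627, 0.2346]
ee_rot: [-2.399, -2.029, 0.0]
wrist_force: [-0.2, 0.0, -1.0]
opening: 0.0156
finger_force: 20.0
```

```bash
python3 - <<'E'
from tilt import *
o=bot.observe();im=bot.capture('scene');cv2.imwrite('pics/s6.png',im)
print(o['ee_pos'],o['ee_rot'],o['wrist_force'])
for g in(20,25,30):print(tilt(o,im,'scene',np.radians(g)))
# pin silhouette
c=cam('scene',o);q=proj(c,[o['ee_pos']])[0];print(q)
hsv=cv2.cvtColor(im,cv2.COLOR_BGR2HSV);x,y=q.astype(int);r=np.s_[y:y+50,x-35:x+20]
m=((hsv[r][...,2]>105)&(hsv[r][...,1]<60)).astype(np.uint8)
k,l,st,ce=cv2.connectedComponentsWithStats(m)
Rt=R.from_rotvec(o['ee_rot']).as_matrix()
for i in range(1,k):
    if st[i,4]>25:
        ys,xs=np.where(l==i);P=np.c_[xs+x-35,ys+y].astype(float);f=cv2.fitLine(P.astype(np.float32),cv2.DIST_HUBER,0,.01,.01).ravel()
        e=P[[P[:,1].argmin(),P[:,1].argmax()]];T=(hit(c,np.r_[e,[f[2:]],[f[2:]+8*f[:2]]],Rt[:,1],Rt[:,1]@o['ee_pos'])-o['ee_pos'])@Rt;d=T[3]-T[2]
        print(st[i],e.tolist(),T[:2].round(4).tolist(),np.degrees(np.arctan(-d[0]/d[2])))
E
```

```text
[ 0.52999329 -0.26272919  0.23456918] [-2.39864706e+00 -2.02859358e+00  1.47932561e-05] [-0.2223599   0.00567975 -1.03329934]
(np.float64(29.91102423770067), np.float64(-0.004277232391179932), np.float64(5.748022341370094e-05))
(np.float64(29.727260463124683), np.float64(-0.004540549210755026), np.float64(6.929925623461941e-05))
(np.float64(24.082622174720083), np.float64(-0.010513025364613137), np.float64(0.002168261440666653))
[261.5722545  190.52373456]
[ 19   8  16  23 115] [[251.0, 198.0], [245.0, 220.0]] [[-0.0243, 0.0, 0.0127], [-0.0455, 0.0, 0.071]] 28.531987986038857
[  5  33  29  17 349] [[244.0, 223.0], [239.0, 239.0]] [[-0.0489, 0.0, 0.0791], [-0.0671, 0.0, 0.1247]] -56.561284851383114
```

```bash
python3 - <<'E'
from tilt import *
np.set_printoptions(precision=1,suppress=True,linewidth=200)
im=cv2.imread('pics/s6.png');g=cv2.cvtColor(im,cv2.COLOR_BGR2GRAY).astype(np.float32)
o=dict(ee_pos=np.array([.53,-.26273,.23457]),ee_rot=np.array([-2.39865,-2.02859,0]))
c=cam('scene');Rt=R.from_rotvec(o['ee_rot']).as_matrix();p=o['ee_pos'];th=np.radians(29.8)
a=Rt[:,0]*np.sin(th)-Rt[:,2]*np.cos(th);b=Rt[:,0]*np.cos(th)+Rt[:,2]*np.sin(th);p0=p-.0044*Rt[:,0]
print('cols t(mm):',np.arange(-18,19,3))
for s in np.arange(.016,.100,.003):
    q=proj(c,[p0-a*s+b*t for t in np.arange(-.018,.0181,.003)]).astype(np.float32)
    print(int(s*1000),cv2.remap(g,q[:,0][None],q[:,1][None],cv2.INTER_LINEAR)[0].astype(int))
T=cam('top');print(proj(T,[p0,p0-a*.083]))
E
```

```text
cols t(mm): [-18 -15 -12  -9  -6  -3   0   3   6   9  12  15  18]
16 [ 38  41  57  64  60  75 107  81  49  49  49  49  49]
19 [ 39  52  95 109 103  83  98  93  60  50  49  49  49]
22 [ 38  59 116 125 134 122  96  86  80  51  49  49  49]
24 [ 38  56 126 124 130 130 124 111  98  68  49  49  48]
27 [ 39  38  93 136 126 124 123 115 113 111  83  60  43]
30 [ 38  38  52 101 133 129 125 120 127 168 143  93  47]
33 [ 38  38  38  48  87 134 126 122 121 119 107  84  43]
36 [ 38  38  38  39  65 118 121 112 110 100  84  65  44]
39 [ 38  38  39  39  65 129 127 112  91  39  39  39  39]
43 [ 38  38  38  40  65 122 127 113  83  44  39  39  39]
45 [ 38  38  38  40  67 131 127 114  90  39  39  39  39]
48 [ 38  39  39  39  66 123 126 114  84  45  39  39  39]
51 [ 38  38  38  39  67 131 127 114  88  39  39  39  39]
54 [ 39  38  38  39  66 123 127 115  84  45  39  39  39]
57 [ 38  39  40  41  67 130 127 113  89  40  39  39  39]
60 [ 39  39  39  39  66 124 126 114  88  48  39  40  39]
63 [ 39  39  39  40  69 132 127 113  89  40  39  39  39]
66 [ 39  39  39  39  67 124 127 115  88  47  39  39  39]
69 [ 39  39  39  41  69 131 128 113  89  41  39  40  40]
72 [ 39  39  39  40  68 124 126 114  89  47  39  40  39]
75 [ 39  38  39  40  67 132 127 113  89  41  39  40  40]
78 [ 39  40  39  39  55 111 126 113  88  47  39  39  40]
81 [ 39  40  39  39  44  81 116 105  80  42  39  40  43]
84 [38 39 39 39 39 44 63 80 56 44 46 56 69]
87 [ 38  39  39  39  39  39  41  43  44  55  72  97 124]
90 [ 39  40  40  39  43  63  97  79  68  89 115 127 135]
93 [ 40  39  40  44  78 122 171 183 124 120 137 137 137]
96 [ 40  39  42  50 111 197 205 206 181 138 137 136 136]
[[393.  188.6]
 [406.2 193.7]]
```

The profile gives a clean result: tilt 29.8°, tip 83.5 mm from the grip and flange at 29.5 mm. The pin is square to the deck's slope once rolled round. Now I carry it to the slot with full grip.

>>> servo_tool([
  {"fingers": 0.1, "dx": 0, "dy": 0, "dz": -0.02, "roll": 0},
  {"fingers": 0.1, "dx": 0.02, "dy": -0.001, "dz": -0.05, "roll": 0},
  {"fingers": 0.1, "dx": 0.05, "dy": -0.003, "dz": -0.065, "roll": 0},
  {"fingers": 0.1, "dx": 0.085, "dy": -0.005, "dz": -0.065, "roll": 0},
  {"fingers": 0.1, "dx": 0.12, "dy": -0.007, "dz": -0.065, "roll": 0},
], force=60)

```text
time: 12.47
ee_pos: [0.5431, -0.1426, 0.3]
ee_rot: [2.4, 2.026, 0.001]
wrist_force: [-0.4, -0.3, -0.9]
opening: 0.0153
finger_force: 60.0
```

>>> servo_tool([
  {"fingers": 0.1, "dx": 0.035, "dy": -0.002, "dz": 0, "roll": 0},
  {"fingers": 0.1, "dx": 0.07, "dy": -0.004, "dz": 0, "roll": 0},
  {"fingers": 0.1, "dx": 0.105, "dy": -0.006, "dz": 0, "roll": 0},
  {"fingers": 0.1, "dx": 0.14, "dy": -0.008, "dz": 0, "roll": 0},
  {"fingers": 0.1, "dx": 0.175, "dy": -0.01, "dz": 0, "roll": 0},
])

```text
time: 12.88
ee_pos: [0.5617, 0.0327, 0.2988]
ee_rot: [-2.398, -2.028, 0.002]
wrist_force: [1.6, -0.1, -1.1]
opening: 0.0148
finger_force: 60.0
```

>>> servo_tool([
  {"fingers": 0.1, "dx": 0.035, "dy": -0.002, "dz": 0, "roll": 0},
  {"fingers": 0.1, "dx": 0.07, "dy": -0.004, "dz": 0, "roll": 0},
  {"fingers": 0.1, "dx": 0.105, "dy": -0.006, "dz": 0, "roll": 0},
  {"fingers": 0.1, "dx": 0.14, "dy": -0.008, "dz": 0, "roll": 0},
  {"fingers": 0.1, "dx": 0.165, "dy": -0.01, "dz": 0, "roll": 0},
])

```text
time: 13.3
ee_pos: [0.5791, 0.1992, 0.2983]
ee_rot: [-2.395, -2.031, 0.002]
wrist_force: [0.2, 0.5, -0.8]
opening: 0.0148
finger_force: 60.0
```

>>> servo_tool([
  {"fingers": 0.1, "dx": 0, "dy": 0, "dz": 0, "roll": -6},
  {"fingers": 0.1, "dx": 0, "dy": 0, "dz": 0, "roll": -13},
  {"fingers": 0.1, "dx": 0, "dy": 0, "dz": 0, "roll": -20},
  {"fingers": 0.1, "dx": 0, "dy": 0, "dz": 0, "roll": -27},
  {"fingers": 0.1, "dx": 0, "dy": 0, "dz": 0, "roll": -34},
])

```text
time: 13.72
ee_pos: [0.5793, 0.1952, 0.2984]
ee_rot: [-1.692, -2.646, 0.003]
wrist_force: [-0.5, 0.2, -1.3]
opening: 0.0147
finger_force: 60.0
```

>>> servo_tool([
  {"fingers": 0.1, "dx": 0, "dy": 0, "dz": 0, "roll": -7},
  {"fingers": 0.1, "dx": 0, "dy": 0, "dz": 0, "roll": -14},
  {"fingers": 0.1, "dx": 0, "dy": 0, "dz": 0, "roll": -21},
  {"fingers": 0.1, "dx": 0, "dy": 0, "dz": 0, "roll": -28},
  {"fingers": 0.1, "dx": 0, "dy": 0, "dz": 0, "roll": -35},
])

```text
time: 14.13
ee_pos: [0.5793, 0.1951, 0.2984]
ee_rot: [-0.818, -3.031, 0.002]
wrist_force: [-0.2, -0.1, -1.8]
opening: 0.0148
finger_force: 60.0
```

>>> servo_tool([
  {"fingers": 0.1, "dx": 0, "dy": 0, "dz": 0, "roll": -7},
  {"fingers": 0.1, "dx": 0, "dy": 0, "dz": 0, "roll": -14},
  {"fingers": 0.1, "dx": 0, "dy": 0, "dz": 0, "roll": -21},
  {"fingers": 0.1, "dx": 0, "dy": 0, "dz": 0, "roll": -26.4},
  {"fingers": 0.1, "dx": 0, "dy": 0, "dz": 0, "roll": -26.4},
])

```text
time: 14.55
ee_pos: [0.5794, 0.195, 0.2985]
ee_rot: [-0.109, -3.138, 0.001]
wrist_force: [0.3, -0.2, -1.0]
opening: 0.0148
finger_force: 60.0
```

>>> servo_tool([
  {"fingers": 0.1, "dx": 0, "dy": 0, "dz": 0, "roll": 0},
  {"fingers": 0.1, "dx": 0, "dy": 0, "dz": 0, "roll": 0},
  {"fingers": 0.1, "dx": 0, "dy": 0, "dz": 0, "roll": 0},
])

```text
time: 14.8
ee_pos: [0.5797, 0.1953, 0.2994]
ee_rot: [-0.117, -3.139, 0.001]
wrist_force: [0.0, -1.1, -0.2]
opening: 0.0153
finger_force: 60.0
```

>>> servo_tool([
  {"fingers": 0.1, "dx": 0, "dy": 0, "dz": 0.02, "roll": 0},
  {"fingers": 0.1, "dx": 0, "dy": 0, "dz": 0.045, "roll": 0},
  {"fingers": 0.1, "dx": 0, "dy": 0, "dz": 0.065, "roll": 0},
  {"fingers": 0.1, "dx": 0, "dy": 0, "dz": 0.08, "roll": 0},
  {"fingers": 0.1, "dx": 0, "dy": 0, "dz": 0.084, "roll": 0},
])

```text
time: 15.22
ee_pos: [0.5782, 0.1949, 0.2129]
ee_rot: [-0.115, -3.135, 0.003]
wrist_force: [-0.8, -0.3, -0.1]
opening: 0.015
finger_force: 60.0
```

>>> servo_tool([
  {"fingers": 0.1, "dx": 0, "dy": 0, "dz": 0, "roll": 0},
  {"fingers": 0.1, "dx": 0, "dy": 0, "dz": 0, "roll": 0},
  {"fingers": 0.1, "dx": 0, "dy": 0, "dz": 0, "roll": 0},
])

```text
time: 15.47
ee_pos: [0.5806, 0.1956, 0.2171]
ee_rot: [0.114, 3.138, 0.001]
wrist_force: [-0.3, 0.6, -0.4]
opening: 0.0146
finger_force: 60.0
```

```bash
python3 - <<'E'
from h import *
np.set_printoptions(precision=4,suppress=True)
o=bot.observe();im=bot.capture('scene');cv2.imwrite('pics/s7.png',im);tp=bot.capture('top');cv2.imwrite('pics/t7.png',tp)
p=o['ee_pos'];Rt=R.from_rotvec(o['ee_rot']).as_matrix();tip=p+Rt@[-.0455,0,.0725];O=p+Rt@[-.0187,0,.0256]
print(p,o['wrist_force'],tip);S=np.array([.6353,.2045,.1155])
yv=np.array([.071,.9975,0]);xh=np.array([.9975,-.071,0]);n=-.5*xh+np.array([0,0,.866]);up=.866*xh+np.array([0,0,.5])
print('tip in lock frame',[(tip-S)@v for v in(up,yv,n)])
for nm,I in(('scene',im),('top',tp)):
    print(nm,proj(cam(nm),[tip,O,S,S+.022*yv,S-.022*yv,S-.031*yv+n*.007,S-.12*yv+n*.0305]))
A=im[110:230,370:530];B=tp[110:200,180:300]
cv2.imwrite('pics/c7.png',np.vstack([cv2.resize(A,(800,600),interpolation=cv2.INTER_CUBIC)]))
E
```

```text
[0.5806 0.1956 0.2171] [-0.2671  0.5672 -0.3787] [0.6261 0.1924 0.1447]
tip in lock frame [np.float64(0.007403045020594865), np.float64(-0.012759621648344729), np.float64(0.029413576840351)]
scene [[445.5261 175.2334]
 [442.4857 154.5959]
 [449.0182 184.3057]
 [455.5634 181.7273]
 [442.3691 186.9242]
 [439.2202 185.4171]
 [409.3735 187.4714]]
top [[199.9005 151.9922]
 [194.0288 160.4425]
 [197.9977 150.0449]
 [189.2939 149.4512]
 [206.7117 150.6401]
 [209.6107 151.92  ]
 [243.4327 157.9548]]
```

View pics/c7.png

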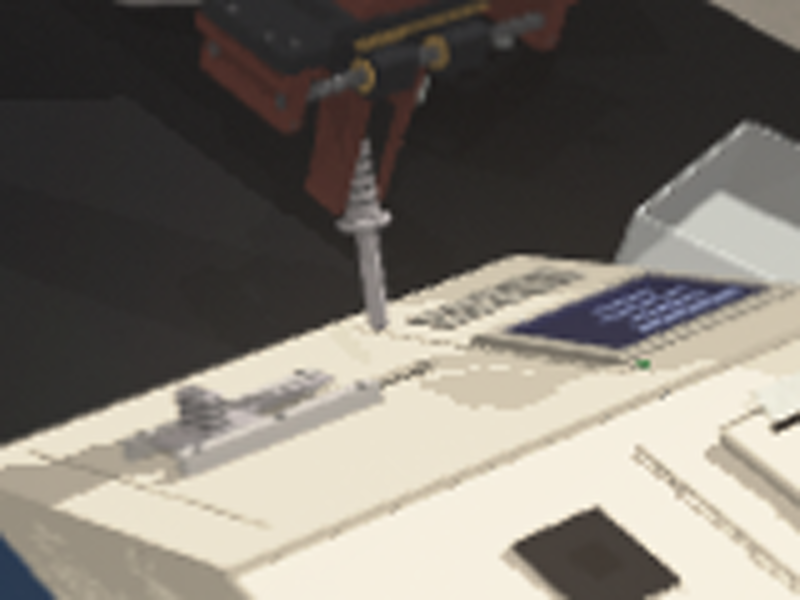

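The view confirms the tip at px (445.6,175.4) against a prediction of (445.5,175.2), and the keeper is open. Dark-slot parallax suggests the true slot centre is about 1 mm downslope of my estimate. I go to just above the slot, then enter along the deck normal.

>>> servo_tool([
  {"fingers": 0.1, "dx": 0.004, "dy": 0, "dz": 0.006, "roll": 0},
  {"fingers": 0.1, "dx": 0.003, "dy": 0, "dz": 0.013, "roll": 0},
  {"fingers": 0.1, "dx": -0.001, "dy": 0, "dz": 0.02, "roll": 0},
  {"fingers": 0.1, "dx": -0.0054, "dy": 0, "dz": 0.0262, "roll": 0},
  {"fingers": 0.1, "dx": -0.0054, "dy": 0, "dz": 0.0262, "roll": 0},
])

```text
time: 15.98
ee_pos: [0.5852, 0.1944, 0.1877]
ee_rot: [-0.114, -3.138, 0.002]
wrist_force: [-0.3, -0.0, -0.8]
opening: 0.0148
finger_force: 60.0
```

>>> servo_tool([
  {"fingers": 0.1, "dx": 0, "dy": 0, "dz": 0, "roll": 0},
  {"fingers": 0.1, "dx": 0, "dy": 0, "dz": 0, "roll": 0},
  {"fingers": 0.1, "dx": 0, "dy": 0, "dz": 0, "roll": 0},
])

```text
time: 16.23
ee_pos: [0.5854, 0.1949, 0.1898]
ee_rot: [0.114, 3.139, 0.0]
wrist_force: [0.7, -0.0, -1.0]
opening: 0.015
finger_force: 60.0
```

```bash
cat > lk.py <<'E'
from h import *
np.set_printoptions(precision=4,suppress=True)
S=np.array([.6353,.2045,.1155]);yv=np.array([.0707,.9975,0]);xh=np.array([.9975,-.0707,0]);n=-.5*xh+np.array([0,0,.866]);up=.866*xh+np.array([0,0,.5])
def lk():
    o=bot.observe();Rt=R.from_rotvec(o['ee_rot']).as_matrix();tip=o['ee_pos']+Rt@[-.0455,0,.0725];f=o['wrist_force']
    print('t %.2f'%o['time'],'tip x,y,n mm',np.array([(tip-S)@v for v in(up,yv,n)])*1e3,'F x,y,n',np.array([f@v for v in(up,yv,n)]).round(1),'M',o['torque'],'open',o['opening'])
if __name__=='__main__':lk()
E
python3 lk.py
```

```text
t 16.23 tip x,y,n mm [ -2.2304 -13.1453   3.3406] F x,y,n [ 0.1 -0.  -1.2] M [ 0.0405  0.0123 -0.0026] open 0.014998021984361065
```

>>> servo_tool([
  {"fingers": 0.1, "dx": -0.002, "dy": 0, "dz": 0.001, "roll": 0},
  {"fingers": 0.1, "dx": -0.003, "dy": 0, "dz": 0.003, "roll": 0},
  {"fingers": 0.1, "dx": -0.004, "dy": 0, "dz": 0.0046, "roll": 0},
  {"fingers": 0.1, "dx": -0.005, "dy": 0, "dz": 0.0063, "roll": 0},
  {"fingers": 0.1, "dx": -0.005, "dy": 0, "dz": 0.0063, "roll": 0},
])

```text
time: 16.65
ee_pos: [0.5901, 0.1944, 0.1828]
ee_rot: [-0.114, -3.139, 0.0]
wrist_force: [-0.1, -0.3, -1.1]
opening: 0.0149
finger_force: 60.0
```

```bash
python3 lk.py
```

```text
t 16.65 tip x,y,n mm [ -1.6383 -13.3283  -5.0911] F x,y,n [-0.6 -0.3 -1. ] M [-0.0292  0.0001 -0.0581] open 0.014863580613495173
```

>>> servo_tool([
  {"fingers": 0.1, "dx": -0.0015, "dy": 0, "dz": 0.0026, "roll": 0},
  {"fingers": 0.1, "dx": -0.003, "dy": 0, "dz": 0.0052, "roll": 0},
  {"fingers": 0.1, "dx": -0.0045, "dy": 0, "dz": 0.0078, "roll": 0},
  {"fingers": 0.1, "dx": -0.006, "dy": 0, "dz": 0.0104, "roll": 0},
  {"fingers": 0.1, "dx": -0.006, "dy": 0, "dz": 0.0104, "roll": 0},
])

```text
time: 17.07
ee_pos: [0.596, 0.194, 0.1721]
ee_rot: [-0.114, -3.139, 0.001]
wrist_force: [-1.3, -0.8, -1.4]
opening: 0.0149
finger_force: 60.0
```

>>> servo_tool([
  {"fingers": 0.1, "dx": -0.001, "dy": 0, "dz": 0.0017, "roll": 0},
  {"fingers": 0.1, "dx": -0.0015, "dy": 0, "dz": 0.0026, "roll": 0},
  {"fingers": 0.1, "dx": -0.002, "dy": 0, "dz": 0.0034, "roll": 0},
  {"fingers": 0.1, "dx": -0.002, "dy": 0, "dz": 0.0034, "roll": 0},
])

```text
time: 17.4
ee_pos: [0.5981, 0.194, 0.1693]
ee_rot: [-0.114, -3.139, 0.0]
wrist_force: [-1.0, 0.5, -0.6]
opening: 0.0148
finger_force: 60.0
```

```bash
python3 lk.py
```

```text
t 17.40 tip x,y,n mm [ -1.4471 -13.2358 -20.811 ] F x,y,n [-1.2  0.4 -0. ] M [ 0.0794  0.1689 -0.0354] open 0.014798534266454326
```

>>> servo_tool([
  {"fingers": 0.1, "dx": -0.0005, "dy": 0, "dz": 0.0009, "roll": 0},
  {"fingers": 0.1, "dx": -0.001, "dy": 0, "dz": 0.0017, "roll": 0},
  {"fingers": 0.1, "dx": -0.0015, "dy": 0, "dz": 0.0026, "roll": 0},
  {"fingers": 0.1, "dx": -0.0015, "dy": 0, "dz": 0.0026, "roll": 0},
  {"fingers": 0.1, "dx": -0.0015, "dy": 0, "dz": 0.0026, "roll": 0},
])

```text
time: 17.82
ee_pos: [0.5996, 0.1939, 0.1667]
ee_rot: [-0.114, -3.139, 0.0]
wrist_force: [-0.5, 0.3, -1.7]
opening: 0.0148
finger_force: 60.0
```

```bash
python3 lk.py
```

```text
t 17.82 tip x,y,n mm [ -1.4326 -13.1753 -23.7242] F x,y,n [-1.3  0.3 -1.2] M [0.0525 0.1762 0.0291] open 0.01483941477452814
```

>>> servo_tool([
  {"fingers": 0.1, "dx": -0.0005, "dy": 0, "dz": 0.0009, "roll": 0},
  {"fingers": 0.1, "dx": -0.001, "dy": 0, "dz": 0.0017, "roll": 0},
  {"fingers": 0.1, "dx": -0.001, "dy": 0, "dz": 0.0017, "roll": 0},
  {"fingers": 0.1, "dx": -0.001, "dy": 0, "dz": 0.0017, "roll": 0},
])

```text
time: 18.15
ee_pos: [0.6006, 0.1938, 0.1651]
ee_rot: [-0.114, -3.139, 0.0]
wrist_force: [-0.4, -0.5, -0.5]
opening: 0.0149
finger_force: 60.0
```

```bash
python3 lk.py
```

```text
t 18.15 tip x,y,n mm [ -1.3593 -13.1982 -25.7132] F x,y,n [-0.5 -0.5 -0.2] M [0.0533 0.1481 0.0325] open 0.014900755401195422
```

>>> servo_tool([
  {"fingers": 0.1, "dx": -0.0005, "dy": 0, "dz": 0.0009, "roll": 0},
  {"fingers": 0.1, "dx": -0.0005, "dy": 0, "dz": 0.0009, "roll": 0},
  {"fingers": 0.1, "dx": -0.0005, "dy": 0, "dz": 0.0009, "roll": 0},
])

```text
time: 18.4
ee_pos: [0.6012, 0.1938, 0.1644]
ee_rot: [0.114, 3.139, 0.0]
wrist_force: [-0.7, -0.2, 0.4]
opening: 0.015
finger_force: 60.0
```

```bash
python3 lk.py
```

```text
t 18.40 tip x,y,n mm [ -1.2375 -13.1348 -26.5706] F x,y,n [-0.4 -0.3  0.6] M [0.0466 0.3036 0.0315] open 0.014982232254541516
```

>>> servo_tool([
  {"fingers": 0.1, "dx": -0.0005, "dy": 0, "dz": 0.0009, "roll": 0},
  {"fingers": 0.1, "dx": -0.0005, "dy": 0, "dz": 0.0009, "roll": 0},
  {"fingers": 0.1, "dx": -0.0005, "dy": 0, "dz": 0.0009, "roll": 0},
])

```text
time: 18.65
ee_pos: [0.6013, 0.194, 0.1642]
ee_rot: [-0.114, -3.139, -0.001]
wrist_force: [-4.7, -0.4, 7.4]
opening: 0.0148
finger_force: 60.0
```

```bash
python3 lk.py
```

```text
t 18.65 tip x,y,n mm [ -1.2724 -12.9701 -26.7702] F x,y,n [-0.3 -0.8  8.7] M [-0.1392  1.0919 -0.06  ] open 0.014841089349176415
```

Contact with the carriage is at 26.7 mm depth (8.7 N). I back off to about 3 N and feel along +y.

>>> servo_tool([
  {"fingers": 0.1, "dx": 0.0003, "dy": 0, "dz": -0.0005, "roll": 0},
  {"fingers": 0.1, "dx": 0.0003, "dy": 0.001, "dz": -0.0005, "roll": 0},
  {"fingers": 0.1, "dx": 0.0003, "dy": 0.002, "dz": -0.0005, "roll": 0},
  {"fingers": 0.1, "dx": 0.0003, "dy": 0.003, "dz": -0.0005, "roll": 0},
  {"fingers": 0.1, "dx": 0.0003, "dy": 0.003, "dz": -0.0005, "roll": 0},
])

```text
time: 19.07
ee_pos: [0.6013, 0.1951, 0.1641]
ee_rot: [-0.116, -3.138, 0.003]
wrist_force: [-5.9, -3.7, 6.7]
opening: 0.0152
finger_force: 60.1
```

```bash
python3 lk.py
```

```text
t 19.07 tip x,y,n mm [ -1.4263 -12.1334 -26.783 ] F x,y,n [-1.5 -4.1  8.6] M [-1.1598  1.0412 -0.2151] open 0.015200251540457344
```

>>> servo_tool([
  {"fingers": 0.1, "dx": 0, "dy": 0.001, "dz": 0, "roll": 0},
  {"fingers": 0.1, "dx": 0, "dy": 0.002, "dz": 0, "roll": 0},
  {"fingers": 0.1, "dx": 0, "dy": 0.003, "dz": 0, "roll": 0},
  {"fingers": 0.1, "dx": 0, "dy": 0.003, "dz": 0, "roll": 0},
])

```text
time: 19.4
ee_pos: [0.6014, 0.1969, 0.1641]
ee_rot: [-0.117, -3.138, 0.006]
wrist_force: [-5.6, -5.7, 8.1]
opening: 0.0149
finger_force: 60.1
```

```bash
python3 lk.py
```

```text
t 19.40 tip x,y,n mm [ -1.5245 -10.3885 -26.8254] F x,y,n [-0.5 -6.1  9.6] M [-1.6607  1.2352 -0.3421] open 0.014855720558184682
```

>>> servo_tool([
  {"fingers": 0.1, "dx": 0.0005, "dy": 0, "dz": -0.0009, "roll": 0},
  {"fingers": 0.1, "dx": 0.0005, "dy": 0, "dz": -0.0009, "roll": 0},
  {"fingers": 0.1, "dx": 0.0005, "dy": 0, "dz": -0.0009, "roll": 0},
])

```text
time: 19.65
ee_pos: [0.6014, 0.2001, 0.1644]
ee_rot: [0.113, 3.139, 0.0]
wrist_force: [-0.5, 0.5, -0.4]
opening: 0.015
finger_force: 60.0
```

```bash
python3 lk.py
```

```text
t 19.65 tip x,y,n mm [ -1.4064  -6.8212 -26.376 ] F x,y,n [-0.7  0.4 -0.1] M [-0.0772  0.1302 -0.0148] open 0.015017819514593
```

>>> servo_tool([
  {"fingers": 0.1, "dx": -0.0002, "dy": 0, "dz": 0.0004, "roll": 0},
  {"fingers": 0.1, "dx": -0.0002, "dy": 0, "dz": 0.0004, "roll": 0},
  {"fingers": 0.1, "dx": -0.0002, "dy": 0, "dz": 0.0004, "roll": 0},
])

```text
time: 19.9
ee_pos: [0.6015, 0.2002, 0.1643]
ee_rot: [-0.113, -3.14, -0.001]
wrist_force: [-1.3, 0.6, 0.6]
opening: 0.0154
finger_force: 60.0
```

```bash
python3 lk.py
```

```text
t 19.90 tip x,y,n mm [ -1.4012  -6.7399 -26.5482] F x,y,n [-0.8  0.5  1.2] M [0.0702 0.2469 0.018 ] open 0.015431635491203246
```

>>> servo_tool([
  {"fingers": 0.1, "dx": 0, "dy": 0.001, "dz": 0, "roll": 0},
  {"fingers": 0.1, "dx": 0, "dy": 0.002, "dz": 0, "roll": 0},
  {"fingers": 0.1, "dx": 0, "dy": 0.002, "dz": 0, "roll": 0},
])

```text
time: 20.15
ee_pos: [0.6016, 0.2017, 0.1643]
ee_rot: [-0.114, -3.139, 0.0]
wrist_force: [-1.1, -1.0, 0.8]
opening: 0.0152
finger_force: 60.0
```

```bash
python3 lk.py
```

```text
t 20.15 tip x,y,n mm [ -1.4629  -5.2571 -26.5788] F x,y,n [-0.5 -1.1  1.2] M [-0.2884  0.3534 -0.0873] open 0.01518699723053652
```

>>> servo_tool([
  {"fingers": 0.1, "dx": -0.0001, "dy": 0.001, "dz": 0.0001, "roll": 0},
  {"fingers": 0.1, "dx": -0.0001, "dy": 0.002, "dz": 0.0001, "roll": 0},
  {"fingers": 0.1, "dx": -0.0001, "dy": 0.002, "dz": 0.0001, "roll": 0},
])

```text
time: 20.4
ee_pos: [0.6018, 0.2039, 0.1642]
ee_rot: [-0.114, -3.139, 0.0]
wrist_force: [-2.4, -1.4, 1.1]
opening: 0.0147
finger_force: 60.0
```

```bash
python3 lk.py
```

```text
t 20.40 tip x,y,n mm [ -1.4044  -3.0872 -26.6661] F x,y,n [-1.5 -1.5  2.1] M [-0.4416  0.462  -0.0695] open 0.014701105470502131
```

>>> servo_tool([
  {"fingers": 0.1, "dx": 0, "dy": 0.001, "dz": 0, "roll": 0},
  {"fingers": 0.1, "dx": 0, "dy": 0.002, "dz": 0, "roll": 0},
  {"fingers": 0.1, "dx": 0, "dy": 0.002, "dz": 0, "roll": 0},
])

```text
time: 20.65
ee_pos: [0.6022, 0.2066, 0.1642]
ee_rot: [0.113, 3.139, 0.001]
wrist_force: [-0.1, 0.1, -1.5]
opening: 0.0154
finger_force: 60.0
```

```bash
python3 lk.py
```

```text
t 20.65 tip x,y,n mm [ -1.223   -0.244  -26.7807] F x,y,n [-0.9  0.1 -1.2] M [-0.0333  0.1688 -0.0207] open 0.015398007553369524
```

>>> servo_tool([
  {"fingers": 0.1, "dx": 0, "dy": 0.001, "dz": 0, "roll": 0},
  {"fingers": 0.1, "dx": 0, "dy": 0.002, "dz": 0, "roll": 0},
  {"fingers": 0.1, "dx": 0, "dy": 0.002, "dz": 0, "roll": 0},
])

```text
time: 20.9
ee_pos: [0.6022, 0.2083, 0.1642]
ee_rot: [0.113, 3.139, 0.001]
wrist_force: [-0.1, 0.0, -0.5]
opening: 0.0147
finger_force: 60.0
```

```bash
python3 lk.py
```

```text
t 20.90 tip x,y,n mm [ -1.3033   1.4404 -26.7162] F x,y,n [-0.3  0.  -0.4] M [0.0312 0.1591 0.0438] open 0.014731444962742533
```

The tip lost contact from y ≈ −1 on, so it is over the countersink. I probe gently downward here.

>>> servo_tool([
  {"fingers": 0.1, "dx": -0.0005, "dy": 0, "dz": 0.0009, "roll": 0},
  {"fingers": 0.1, "dx": -0.0005, "dy": 0, "dz": 0.0009, "roll": 0},
  {"fingers": 0.1, "dx": -0.0005, "dy": 0, "dz": 0.0009, "roll": 0},
])

```text
time: 21.15
ee_pos: [0.6027, 0.2079, 0.1633]
ee_rot: [0.114, 3.14, 0.0]
wrist_force: [0.3, 0.2, -1.9]
opening: 0.0152
finger_force: 60.0
```

```bash
python3 lk.py
```

```text
t 21.15 tip x,y,n mm [ -1.3318   0.9865 -27.7799] F x,y,n [-0.7  0.2 -1.8] M [0.133  0.1084 0.0118] open 0.015187436192558844
```

>>> servo_tool([
  {"fingers": 0.1, "dx": -0.0004, "dy": 0, "dz": 0.0007, "roll": 0},
  {"fingers": 0.1, "dx": -0.0004, "dy": 0, "dz": 0.0007, "roll": 0},
  {"fingers": 0.1, "dx": -0.0004, "dy": 0, "dz": 0.0007, "roll": 0},
])

```text
time: 21.4
ee_pos: [0.6031, 0.2077, 0.1626]
ee_rot: [-0.114, -3.139, -0.0]
wrist_force: [-0.1, 0.5, -1.2]
opening: 0.0145
finger_force: 60.0
```

```bash
python3 lk.py
```

```text
t 21.40 tip x,y,n mm [ -1.3414   0.8321 -28.5437] F x,y,n [-0.7  0.4 -1. ] M [ 0.0986  0.1247 -0.0345] open 0.014524556595789918
```

>>> servo_tool([
  {"fingers": 0.1, "dx": -0.0005, "dy": 0, "dz": 0.0009, "roll": 0},
  {"fingers": 0.1, "dx": -0.001, "dy": 0, "dz": 0.0017, "roll": 0},
  {"fingers": 0.1, "dx": -0.001, "dy": 0, "dz": 0.0017, "roll": 0},
])

```text
time: 21.65
ee_pos: [0.6042, 0.2076, 0.1608]
ee_rot: [0.114, 3.139, 0.0]
wrist_force: [0.4, 0.3, -0.8]
opening: 0.0154
finger_force: 60.0
```

```bash
python3 lk.py
```

```text
t 21.65 tip x,y,n mm [ -1.2534   0.8355 -30.6402] F x,y,n [-0.   0.3 -0.8] M [0.0601 0.0462 0.0197] open 0.015356128645707581
```

>>> servo_tool([
  {"fingers": 0.1, "dx": -0.0005, "dy": 0, "dz": 0.0009, "roll": 0},
  {"fingers": 0.1, "dx": -0.001, "dy": 0, "dz": 0.0017, "roll": 0},
  {"fingers": 0.1, "dx": -0.001, "dy": 0, "dz": 0.0017, "roll": 0},
])

```text
time: 21.9
ee_pos: [0.6051, 0.2076, 0.1591]
ee_rot: [0.114, 3.139, 0.0]
wrist_force: [-0.1, 0.1, -1.9]
opening: 0.0152
finger_force: 60.0
```

```bash
python3 lk.py
```

```text
t 21.90 tip x,y,n mm [ -1.2822   0.8741 -32.6258] F x,y,n [-1.1  0.1 -1.6] M [0.1221 0.0318 0.0191] open 0.015224460986078495
```

The tip is in the hole with no force. I keep pressing along the deck normal in checked steps.

>>> servo_tool([
  {"fingers": 0.1, "dx": -0.0008, "dy": 0, "dz": 0.0013, "roll": 0},
  {"fingers": 0.1, "dx": -0.0015, "dy": 0, "dz": 0.0026, "roll": 0},
  {"fingers": 0.1, "dx": -0.0023, "dy": 0, "dz": 0.0039, "roll": 0},
  {"fingers": 0.1, "dx": -0.003, "dy": 0, "dz": 0.0052, "roll": 0},
  {"fingers": 0.1, "dx": -0.003, "dy": 0, "dz": 0.0052, "roll": 0},
])

```text
time: 22.32
ee_pos: [0.6082, 0.2073, 0.1537]
ee_rot: [-0.114, -3.14, 0.0]
wrist_force: [0.3, 1.1, -1.3]
opening: 0.015
finger_force: 60.0
```

```bash
python3 lk.py
```

```text
t 22.32 tip x,y,n mm [ -1.3301   0.8158 -38.7837] F x,y,n [-0.5  1.2 -1.2] M [ 0.098  -0.0322  0.056 ] open 0.015030203813270027
```

>>> servo_tool([
  {"fingers": 0.1, "dx": -0.0008, "dy": 0, "dz": 0.0013, "roll": 0},
  {"fingers": 0.1, "dx": -0.0015, "dy": 0, "dz": 0.0026, "roll": 0},
  {"fingers": 0.1, "dx": -0.0023, "dy": 0, "dz": 0.0039, "roll": 0},
  {"fingers": 0.1, "dx": -0.003, "dy": 0, "dz": 0.0052, "roll": 0},
  {"fingers": 0.1, "dx": -0.003, "dy": 0, "dz": 0.0052, "roll": 0},
])

```text
time: 22.73
ee_pos: [0.6112, 0.2071, 0.1486]
ee_rot: [0.114, 3.14, 0.0]
wrist_force: [-0.1, 1.0, -1.4]
opening: 0.0149
finger_force: 60.0
```

```bash
python3 lk.py
```

```text
t 22.73 tip x,y,n mm [ -1.3242   0.8308 -44.7749] F x,y,n [-0.8  0.9 -1.2] M [ 0.2463 -0.0332  0.0464] open 0.014879083067009313
```

>>> servo_tool([
  {"fingers": 0.1, "dx": -0.0008, "dy": 0, "dz": 0.0013, "roll": 0},
  {"fingers": 0.1, "dx": -0.0015, "dy": 0, "dz": 0.0026, "roll": 0},
  {"fingers": 0.1, "dx": -0.0023, "dy": 0, "dz": 0.0039, "roll": 0},
  {"fingers": 0.1, "dx": -0.003, "dy": 0, "dz": 0.0052, "roll": 0},
  {"fingers": 0.1, "dx": -0.003, "dy": 0, "dz": 0.0052, "roll": 0},
])

```text
time: 23.15
ee_pos: [0.6142, 0.2069, 0.1434]
ee_rot: [0.114, 3.14, -0.0]
wrist_force: [0.1, 0.6, -2.3]
opening: 0.0148
finger_force: 60.0
```

```bash
python3 lk.py
```

```text
t 23.15 tip x,y,n mm [ -1.3276   0.7929 -50.7711] F x,y,n [-1.1  0.6 -2. ] M [ 0.2305 -0.1322  0.0414] open 0.014790792404054013
```

>>> servo_tool([
  {"fingers": 0.1, "dx": -0.0005, "dy": 0, "dz": 0.0009, "roll": 0},
  {"fingers": 0.1, "dx": -0.001, "dy": 0, "dz": 0.0017, "roll": 0},
  {"fingers": 0.1, "dx": -0.001, "dy": 0, "dz": 0.0017, "roll": 0},
])

```text
time: 23.4
ee_pos: [0.6151, 0.2068, 0.1418]
ee_rot: [0.114, 3.14, 0.0]
wrist_force: [0.2, -0.2, -1.2]
opening: 0.015
finger_force: 60.0
```

```bash
python3 lk.py
```

```text
t 23.40 tip x,y,n mm [ -1.2683   0.7991 -52.5768] F x,y,n [-0.4 -0.2 -1.1] M [ 0.2736 -0.094   0.0405] open 0.015043675117768208
```

>>> servo_tool([
  {"fingers": 0.1, "dx": -0.0003, "dy": 0, "dz": 0.0005, "roll": 0},
  {"fingers": 0.1, "dx": -0.0007, "dy": 0, "dz": 0.0012, "roll": 0},
  {"fingers": 0.1, "dx": -0.0007, "dy": 0, "dz": 0.0012, "roll": 0},
])

```text
time: 23.65
ee_pos: [0.6158, 0.2068, 0.1407]
ee_rot: [0.114, 3.14, 0.0]
wrist_force: [-0.2, 1.1, -0.7]
opening: 0.0149
finger_force: 60.0
```

```bash
python3 lk.py
```

```text
t 23.65 tip x,y,n mm [ -1.2803   0.812  -53.9267] F x,y,n [-0.6  1.  -0.4] M [0.1725 0.031  0.0422] open 0.014868761947896785
```

>>> servo_tool([
  {"fingers": 0.1, "dx": -0.0003, "dy": 0, "dz": 0.0005, "roll": 0},
  {"fingers": 0.1, "dx": -0.0005, "dy": 0, "dz": 0.0009, "roll": 0},
  {"fingers": 0.1, "dx": -0.0005, "dy": 0, "dz": 0.0009, "roll": 0},
])

```text
time: 23.9
ee_pos: [0.6161, 0.2067, 0.1401]
ee_rot: [-0.114, -3.139, -0.0]
wrist_force: [-1.4, 1.1, 2.9]
opening: 0.0147
finger_force: 60.0
```

```bash
python3 lk.py
```

```text
t 23.90 tip x,y,n mm [ -1.3017   0.7704 -54.5515] F x,y,n [0.1 1.  3.3] M [0.1139 0.4838 0.0631] open 0.014735496636306994
```

The flange meets the deck at exactly the expected depth (the same 0.6 mm offset as at the carriage). I press slightly more, then release and back away.

>>> servo_tool([
  {"fingers": 0.1, "dx": -0.0003, "dy": 0, "dz": 0.0005, "roll": 0},
  {"fingers": 0.1, "dx": -0.0003, "dy": 0, "dz": 0.0005, "roll": 0},
  {"fingers": 0.1, "dx": -0.0003, "dy": 0, "dz": 0.0005, "roll": 0},
])

```text
time: 24.15
ee_pos: [0.6161, 0.2068, 0.1401]
ee_rot: [-0.114, -3.139, -0.0]
wrist_force: [-4.1, 0.2, 7.2]
opening: 0.015
finger_force: 60.0
```

```bash
python3 lk.py
```

```text
t 24.15 tip x,y,n mm [ -1.3294   0.8438 -54.605 ] F x,y,n [ 0.  -0.1  8.2] M [-0.04    0.9366 -0.0177] open 0.015001527812546822
```

>>> servo_tool([
  {"fingers": 0.1, "dx": 0.0003, "dy": 0, "dz": -0.0005, "roll": 0},
  {"fingers": 0.1, "dx": 0.0003, "dy": 0, "dz": -0.0005, "roll": 0},
])

```text
time: 24.32
ee_pos: [0.6161, 0.2067, 0.1401]
ee_rot: [-0.114, -3.139, -0.0]
wrist_force: [-3.6, -0.4, 4.1]
opening: 0.0149
finger_force: 60.0
```

>>> servo_tool([
  {"fingers": 0.4, "dx": 0, "dy": 0, "dz": 0, "roll": 0},
  {"fingers": 0.4, "dx": 0, "dy": 0, "dz": 0, "roll": 0},
  {"fingers": 0.4, "dx": 0, "dy": 0, "dz": 0, "roll": 0},
  {"fingers": 0.4, "dx": 0, "dy": 0, "dz": 0, "roll": 0},
])

```text
time: 24.65
ee_pos: [0.6164, 0.2066, 0.1397]
ee_rot: [0.114, 3.139, -0.0]
wrist_force: [1.1, -0.6, 0.1]
opening: 0.0343
finger_force: 0.0
```

```bash
python3 lk.py
```

```text
t 24.65 tip x,y,n mm [ -1.1419   0.6259 -55.1104] F x,y,n [ 1.  -0.5 -0.5] M [ 0.0158  0.036  -0.0326] open 0.0342945993762203
```

>>> servo_tool([
  {"fingers": 0.45, "dx": 0, "dy": 0, "dz": -0.01, "roll": 0},
  {"fingers": 0.45, "dx": 0, "dy": 0, "dz": -0.03, "roll": 0},
  {"fingers": 0.45, "dx": 0, "dy": 0, "dz": -0.055, "roll": 0},
  {"fingers": 0.45, "dx": 0, "dy": 0, "dz": -0.08, "roll": 0},
  {"fingers": 0.45, "dx": 0, "dy": 0, "dz": -0.1, "roll": 0},
], force=20)

```text
time: 25.07
ee_pos: [0.6168, 0.2067, 0.2426]
ee_rot: [0.114, 3.138, 0.001]
wrist_force: [-0.9, -0.1, 0.1]
opening: 0.0395
finger_force: 0.0
```

>>> servo_tool([
  {"fingers": 0, "dx": -0.002, "dy": -0.03, "dz": 0, "roll": 0},
  {"fingers": 0, "dx": -0.004, "dy": -0.065, "dz": 0, "roll": 0},
  {"fingers": 0, "dx": -0.006, "dy": -0.1, "dz": 0, "roll": 0},
  {"fingers": 0, "dx": -0.008, "dy": -0.13, "dz": 0, "roll": 0},
  {"fingers": 0, "dx": -0.008, "dy": -0.148, "dz": 0, "roll": 0},
])

```text
time: 25.48
ee_pos: [0.6137, 0.0537, 0.241]
ee_rot: [0.121, 3.138, -0.002]
wrist_force: [-0.1, -0.2, -0.2]
opening: 0.0096
finger_force: 0.0
```

>>> servo_tool([
  {"fingers": 0, "dx": 0, "dy": 0, "dz": 0, "roll": 0},
  {"fingers": 0, "dx": 0, "dy": 0, "dz": 0, "roll": 0},
  {"fingers": 0, "dx": 0, "dy": 0, "dz": 0, "roll": 0},
])

```text
time: 25.73
ee_pos: [0.6136, 0.0601, 0.2403]
ee_rot: [0.112, 3.139, 0.002]
wrist_force: [0.5, 0.0, 0.1]
opening: 0.0006
finger_force: 0.0
```

```bash
python3 - <<'E'
from lk import *
o=bot.observe();print(o['ee_pos'],o['ee_rot'],o['opening'],o['wrist_force'])
t=bot.capture('top');s=bot.capture('scene');cv2.imwrite('pics/t8.png',t);cv2.imwrite('pics/s8.png',s)
print(proj(cam('top'),[S+n*.042+yv*.001]),proj(cam('scene'),[S+n*.042+yv*.001,S+n*.004+yv*.001]))
Rt=R.from_rotvec(o['ee_rot']).as_matrix();tp=S+yv*-.147+n*.018+[-.002,0,.019];print('delta tool',Rt.T@(tp-o['ee_pos']))
E
```

```text
[0.6136 0.0601 0.2403] [0.1117 3.1391 0.0018] 0.0005523810720189463 [0.5352 0.0141 0.053 ]
[[193.1207 156.3588]] [[447.037  168.6197]
 [449.1037 182.7209]]
delta tool [-0.0004 -0.0017  0.0902]
```

>>> servo_tool([
  {"fingers": 0, "dx": 0, "dy": -0.003, "dz": 0.03, "roll": 0},
  {"fingers": 0, "dx": 0, "dy": -0.003, "dz": 0.055, "roll": 0},
  {"fingers": 0, "dx": 0, "dy": -0.003, "dz": 0.075, "roll": 0},
  {"fingers": 0, "dx": 0, "dy": -0.003, "dz": 0.086, "roll": 0},
  {"fingers": 0, "dx": 0, "dy": -0.003, "dz": 0.089, "roll": 0},
])

```text
time: 26.25
ee_pos: [0.612, 0.0568, 0.1487]
ee_rot: [-0.111, -3.136, 0.001]
wrist_force: [0.5, 0.2, 0.7]
opening: 0.0
finger_force: 0.0
```

>>> servo_tool([
  {"fingers": 0, "dx": 0, "dy": 0, "dz": 0, "roll": 0},
  {"fingers": 0, "dx": 0, "dy": 0.004, "dz": 0, "roll": 0},
  {"fingers": 0, "dx": 0, "dy": 0.008, "dz": 0, "roll": 0},
  {"fingers": 0, "dx": 0, "dy": 0.014, "dz": 0, "roll": 0},
  {"fingers": 0, "dx": 0, "dy": 0.02, "dz": 0, "roll": 0},
])

```text
time: 26.67
ee_pos: [0.6155, 0.0757, 0.152]
ee_rot: [0.114, 3.138, -0.0]
wrist_force: [-0.1, -3.0, 2.2]
opening: 0.0007
finger_force: 1.5
```

>>> servo_tool([
  {"fingers": 0, "dx": 0, "dy": 0.006, "dz": 0, "roll": 0},
  {"fingers": 0, "dx": 0, "dy": 0.012, "dz": 0, "roll": 0},
  {"fingers": 0, "dx": 0, "dy": 0.018, "dz": 0, "roll": 0},
  {"fingers": 0, "dx": 0, "dy": 0.022, "dz": 0, "roll": 0},
  {"fingers": 0, "dx": 0, "dy": 0.022, "dz": 0, "roll": 0},
])

```text
time: 27.08
ee_pos: [0.6164, 0.099, 0.1508]
ee_rot: [0.112, 3.139, 0.001]
wrist_force: [-0.5, 0.5, -0.2]
opening: 0.0004
finger_force: 0.0
```

>>> servo_tool([
  {"fingers": 0, "dx": 0, "dy": 0.005, "dz": 0, "roll": 0},
  {"fingers": 0, "dx": 0, "dy": 0.01, "dz": 0, "roll": 0},
  {"fingers": 0, "dx": 0, "dy": 0.015, "dz": 0, "roll": 0},
  {"fingers": 0, "dx": 0, "dy": 0.019, "dz": 0, "roll": 0},
  {"fingers": 0, "dx": 0, "dy": 0.019, "dz": 0, "roll": 0},
])

```text
time: 27.5
ee_pos: [0.6176, 0.118, 0.1507]
ee_rot: [-0.112, -3.139, -0.001]
wrist_force: [-0.2, -0.3, -0.4]
opening: 0.0005
finger_force: 0.0
```

>>> servo_tool([
  {"fingers": 0, "dx": 0, "dy": 0.002, "dz": 0, "roll": 0},
  {"fingers": 0, "dx": 0, "dy": 0.004, "dz": 0, "roll": 0},
  {"fingers": 0, "dx": 0, "dy": 0.006, "dz": 0, "roll": 0},
  {"fingers": 0, "dx": 0, "dy": 0.006, "dz": 0, "roll": 0},
])

```text
time: 27.83
ee_pos: [0.6179, 0.1228, 0.1507]
ee_rot: [-0.113, -3.139, -0.0]
wrist_force: [-0.6, -1.3, 0.6]
opening: 0.0005
finger_force: 0.7
```

>>> servo_tool([
  {"fingers": 0, "dx": 0, "dy": 0.001, "dz": 0, "roll": 0},
  {"fingers": 0, "dx": 0, "dy": 0.002, "dz": 0, "roll": 0},
  {"fingers": 0, "dx": 0, "dy": 0.003, "dz": 0, "roll": 0},
  {"fingers": 0, "dx": 0, "dy": 0.003, "dz": 0, "roll": 0},
])

```text
time: 28.17
ee_pos: [0.6181, 0.1256, 0.1507]
ee_rot: [-0.114, -3.139, -0.0]
wrist_force: [-1.2, -1.8, -0.1]
opening: 0.0003
finger_force: 1.0
```

>>> servo_tool([
  {"fingers": 0, "dx": 0, "dy": 0.001, "dz": 0, "roll": 0},
  {"fingers": 0, "dx": 0, "dy": 0.002, "dz": 0, "roll": 0},
  {"fingers": 0, "dx": 0, "dy": 0.003, "dz": 0, "roll": 0},
  {"fingers": 0, "dx": 0, "dy": 0.003, "dz": 0, "roll": 0},
])

```text
time: 28.5
ee_pos: [0.6182, 0.1265, 0.1507]
ee_rot: [-0.116, -3.138, 0.004]
wrist_force: [-2.9, -6.4, 0.6]
opening: 0.0003
finger_force: 3.2
```

>>> servo_tool([
  {"fingers": 0, "dx": 0, "dy": 0.001, "dz": 0, "roll": 0},
  {"fingers": 0, "dx": 0, "dy": 0.002, "dz": 0, "roll": 0},
  {"fingers": 0, "dx": 0, "dy": 0.002, "dz": 0, "roll": 0},
])

```text
time: 28.75
ee_pos: [0.6182, 0.1266, 0.1507]
ee_rot: [-0.118, -3.138, 0.007]
wrist_force: [-2.7, -9.4, 3.0]
opening: 0.0002
finger_force: 5.0
```

The stop is reached where "fully shut" should be. I back off, rise clear and check.

>>> servo_tool([
  {"fingers": 0, "dx": 0, "dy": -0.008, "dz": 0, "roll": 0},
  {"fingers": 0, "dx": 0, "dy": -0.015, "dz": 0, "roll": 0},
  {"fingers": 0, "dx": 0, "dy": -0.02, "dz": -0.02, "roll": 0},
  {"fingers": 0, "dx": 0, "dy": -0.02, "dz": -0.06, "roll": 0},
  {"fingers": 0, "dx": 0, "dy": -0.02, "dz": -0.1, "roll": 0},
])

```text
time: 29.17
ee_pos: [0.6163, 0.1104, 0.2508]
ee_rot: [-0.114, -3.137, 0.0]
wrist_force: [0.9, -0.1, 0.5]
opening: 0.0009
finger_force: 0.0
```

>>> servo_tool([
  {"fingers": 0, "dx": 0.03, "dy": -0.02, "dz": -0.02, "roll": 0},
  {"fingers": 0, "dx": 0.06, "dy": -0.04, "dz": -0.03, "roll": 0},
  {"fingers": 0, "dx": 0.09, "dy": -0.06, "dz": -0.04, "roll": 0},
  {"fingers": 0, "dx": 0.11, "dy": -0.075, "dz": -0.04, "roll": 0},
  {"fingers": 0, "dx": 0.11, "dy": -0.075, "dz": -0.04, "roll": 0},
])

```text
time: 29.58
ee_pos: [0.4991, 0.0409, 0.292]
ee_rot: [0.118, 3.139, 0.002]
wrist_force: [-0.3, -0.5, -0.0]
opening: 0.0009
finger_force: 0.0
```

```bash
python3 - <<'E'
from lk import *
o=bot.observe();print(o['time'],o['ee_pos'],o['wrist_force'])
t=bot.capture('top');s=bot.capture('scene');cv2.imwrite('pics/t9.png',t);cv2.imwrite('pics/s9.png',s)
print(proj(cam('top'),[S+n*.042+yv*.001,S-.065*yv+n*.0305,S+.024*yv+n*.007]),proj(cam('scene'),[S+n*.042+yv*.001,S-.065*yv+n*.0305]))
A=s[130:220,390:490];B=t[120:190,170:270]
cv2.imwrite('pics/c9.png',np.vstack([cv2.resize(A,(420,300)),cv2.resize(B,(420,294),interpolation=cv2.INTER_CUBIC)]))
E
```

```text
29.5833 [0.4991 0.0409 0.292 ] [-0.3389 -0.4698 -0.028 ]
[[193.1207 156.3588]
 [221.0987 156.4105]
 [187.7308 150.4279]] [[447.037  168.6197]
 [427.2037 180.7042]]
```

View pics/c9.png

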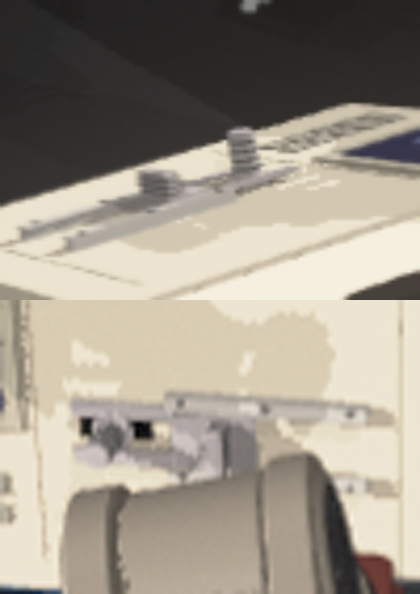

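The view shows the pin standing home with its knob at scene px (448,166), where a fully home pin is predicted at (447,169). The tab is at (427,173) and the fork lies over the flange, so the keeper is shut. The robot is clear of everything.

```bash
python3 -c "
from workcell import bot
print(bot.finish_job())"
```

```text
the job is handed in; nothing more can be done
None
```

The carriage is locked and the job is handed in at about 29.6 s: keeper opened, pin entered square to the deck, hole felt at about mid-slot, pin home with its flange on the deck (about 8 N), keeper pushed shut to its stop over the flange; one hard knock of about 66 N came when the pin struck the accessory block while I corrected its tilt.

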